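# Restock the wire cabinet

### The arm

A 6-joint arm with a two-finger parallel gripper is mounted at the origin on the work surface. World frame = base frame: x ahead of the robot, y to its left, z up, the work surface at z = 0. Lengths are in m, angles in rad, forces in N, time in s.
With the tool pointing down it reaches from about 0.3 to 0.775 m from the base axis. Payload 14.6 kg.
Tool frame: the origin (TCP) lies at the very end of the fingers, on their centre line; the grasp point (between the pads) lies 19 mm behind it; z points along the fingers, y is the line along which they close (so a half turn about z gives the same grasp; the last joint's range is limited). The gripper opens to 94 mm and grips with 3 to 60 N. Pads are 16 mm wide; open, the fingers measure 119 mm over their backs; the gripper's body (75 mm by 177 mm) begins 78 mm behind the grasp point.
Start: joints at [-0.067, 0.3, 1.521, -0, 1.321, -0.067], TCP at [0.55, -0, 0.171] pointing down, gripper open.
Joint ranges: [-3.03, 3.03], [-0.79, 2.21], [0.23, 2.52], [-1.04, 4.18], [0, 3.07], [-2.55, 2.55]. Speed limits (rad/s): [2.22, 2.22, 2.57, 3.14, 3.14, 3.14].

### API

Orientations are given as [roll, pitch, yaw] about the fixed x, y, z axes, in that order (R = Rz(yaw) Ry(pitch) Rx(roll)).
In Python, from station import ctrl gives the robot as it stands. The module is installed in compiled form; this text tells all that it offers.
- The arm moves only by the tool step_arm, never from a script. Its argument "deltas" is a list of rows, each an object with "dp": the shift along the tool's x, y, z scaled (see below), a list of three; "twist": the turn about the tool's z scaled (see below). In form: [{"dp": [tx, ty, tz], "twist": twist}, ...]. A call has 1 to 12 rows; each row shifts and turns the commanded pose from where the row before left it, along the tool's axes as they then stand; what a row does not reach is not made up. The controller multiplies each number of a shift by 0.04 m and each number of a turn by 4 degrees. A row lasts 1/10 s, in which the tool goes at most 50 mm and 8.59 degrees, less where a joint would pass 70% of its speed; a pose out of reach is approached as far as the arm can. A call with a number of a shift or a turn outside -1 to 1 is refused whole. A call with a gripper value outside its range is refused whole. "gripper" is the opening, from -1 (shut) to 1 (fully open), set as the call begins (left out, the last holds). The fingers move at their own pace and stop on an object; "squeeze" is the grip in N (left out, the last holds). Time passes only in rows, so rows that do not move let the fingers close. It gives the time, the measured TCP pose, the force, the opening and the grip force at its end, in the units of the state.
- ctrl.get_obs(): the state, without advancing time (a new reading comes with each control period).
- ctrl.camera(name): name is "scene" or "side" or "wrist"; returns (picture, depth): 420x560x3 uint8, red, green, blue; 420x560 float32, m along the optical axis (not along the pixel's ray), 0 where there is no reading.
- ctrl.get_calibration(name): a dict with "fx", "fy", "cx", "cy" (pixels), "distortion" ([k1, k2, p1, p2, k3] as OpenCV has them; the pictures are not rectified), "world_to_cam" (4x4, takes a point from world to camera coordinates); the wrist camera has in their place "hand_eye" (4x4, takes a point from camera to tool coordinates, whose origin is the TCP and whose axes are the flange's). Camera axes: x right, y down, z forward; pixel columns grow to the right and rows downward; lengths in m; the calibration is good to about 2 mm. A picture is of the moment at which its call begins: read the wrist's pose just before it. get_calibration takes no time and is no camera call.
- ctrl.hand_in(): hands the job in; it is judged then, once.
Trained networks look in the newest picture that a camera, given by its name, has taken for a name from the list of things; names that differ only in an ending like _2 or _b are one class to them, and where a whole thing is asked for, a point or a joint stands for the part that bears it (a point fixed in the world has none). Each returns a list of dicts, best first, with "conf" (0 to 1); they miss things now and then, are a little off and sometimes report something else, mostly with a low value. They report only what shows in the picture. A call takes as long as a camera call. They do not tell look-alikes from the thing itself.
- ctrl.spot_in(camera, label): "rect" ([left, top, right, bottom] as shares, 0 to 1, of the picture: columns of its width, rows of its height, round what is visible of it).
- ctrl.cut_out(camera, label): "pixels" (420x560 bool, what is visible of it) and "rect" ([left, top, right, bottom] as shares, 0 to 1, of the picture: columns of its width, rows of its height, round what is visible of it).
The state is a dict: "time_s": time; "qpos": joint angles; "joint_vel": joint speeds; "tau": joint torques, N m; "ee_pos": TCP position; "eef_rot": TCP orientation; "force": force on the tool from outside, world axes, zero at the start; "moment": the same for the moment, N m; "grip_width": finger opening in m; "grip_force": force on a finger pad.
Only numpy, scipy, OpenCV 4.12 (cv2) and the standard library are available. Lean on these libraries where they do the work, as an engineer would, in place of code of your own. Each camera call takes 0.05 s, during which the arm holds its last target. There are 200 camera calls.

### The job

Restock the jeweller's wire cabinet: pull its hinged front all the way down, take every empty white reel off its spindle and put it in the orange tub, and put every full spool from the grey bin on a spindle of its own, pushed right down on the deck. When all are on, push the front back up until it is fully shut. Do not disturb the jar, the cup or the blue ring box standing close by.

Things in the scene. Friction and masses are not known exactly. Their poses are not given: they have to be found in the camera images.
- cabinet: white wire cabinet, wooden deck, fixed to the bench; origin at bench level under the deck's middle, x to its back, y along its width (left seen from the front), z up. 328 mm wide, x from -70 to +75 mm; deck top 30 mm above the bench. Cheeks 8 mm thick at y = +-164 mm, 85 mm high in front rising to 120 mm at the back; back wall 120 mm high, inner face at x = 67 mm
- front (a joint): the cabinet's clear front with a brass handle: a bent pane (55 mm upright, then 139 mm sloping back over the top), hinged along its lower front edge, parallel to the cabinet's y. 0 = shut, 1.4 = fully down towards the robot, at its stop; starts 0 to 0.25. Stiff friction hinge: stays where left, takes 1 to 4 N at the handle. The handle swings up, forwards and down round the hinge, radius 187 mm
- front_hinge (a point): the middle of the hinge line: 70 mm in front of the cabinet's origin (its -x), 30 mm above the bench; z up, x towards the cabinet's back
- front_handle (a point): middle of the brass handle bar, round, 12 mm thick, 120 mm long along the cabinet's y, 38 mm off the pane at its rim, free above and on both sides. Shut: 135 mm behind the hinge line (cabinet's +x) and 129 mm above it; fully down: 104 mm in front of it and 155 mm above it, the pane's rim then 39 mm behind the bar and 7 mm lower
- bin: grey open plastic stock bin, fixed, 210 (its x) x 145 (its y) x 32 mm high, walls and floor 5 mm; origin at the bench under its centre, z up. Full spools stand in it at the start
- tub: orange open plastic tub for empty reels, fixed, the same size as the bin, 210 (its x) x 145 (its y) x 32 mm high, walls and floor 5 mm; origin at the bench under its centre, z up
- spindle0 (a point): foot of the right spindle (seen from the front), on the deck; z up. Each is an upright steel pin, 10 mm thick with a pointed tip, its top 56 mm above the deck; the three stand in a row along the cabinet's y, 92 mm apart
- spindle1 (a point): foot of the middle spindle (seen from the front), on the deck; z up. Each is an upright steel pin, 10 mm thick with a pointed tip, its top 56 mm above the deck; the three stand in a row along the cabinet's y, 92 mm apart
- spindle2 (a point): foot of the left spindle (seen from the front), on the deck; z up. Each is an upright steel pin, 10 mm thick with a pointed tip, its top 56 mm above the deck; the three stand in a row along the cabinet's y, 92 mm apart
- spool1: full spool of gold-coloured wire, blue flanges, 42 mm in diameter, 44 mm high, with a 15 mm bore along its z axis right through; origin at the centre of its lower face; about 160 g. May be absent
- spool2: full spool of copper-coloured wire, blue flanges, 42 mm in diameter, 44 mm high, with a 15 mm bore along its z axis right through; origin at the centre of its lower face; about 160 g. May be absent
- spool3: full spool of silver-coloured wire, blue flanges, 42 mm in diameter, 44 mm high, with a 15 mm bore along its z axis right through; origin at the centre of its lower face; about 160 g. May be absent
- empty1: empty white reel: two flanges 42 mm in diameter and 5 mm thick at its ends on a bare 20 mm barrel, 44 mm high, with a 15 mm bore along its z axis; origin at the centre of its lower face; about 30 g. Stands on a spindle at the start; may be absent
- empty2: empty white reel: two flanges 42 mm in diameter and 5 mm thick at its ends on a bare 20 mm barrel, 44 mm high, with a 15 mm bore along its z axis; origin at the centre of its lower face; about 30 g. Stands on a spindle at the start; may be absent
- empty3: empty white reel: two flanges 42 mm in diameter and 5 mm thick at its ends on a bare 20 mm barrel, 44 mm high, with a 15 mm bore along its z axis; origin at the centre of its lower face; about 30 g. Stands on a spindle at the start; may be absent
- flux_jar: amber glass jar with a lid, 48 mm across, 55 mm high, by the cabinet's right end; not part of the job, leave it where it is; origin at its underside
- file_cup: white ceramic cup, 70 mm across, 85 mm high, with three needle files standing in it to 130 mm, by the cabinet's left end; not part of the job, leave it where it is; origin at its underside
- ring_box: closed blue ring box, 55 x 55 x 42 mm, to the left in front of the cabinet; not part of the job, leave it where it is; origin at its underside
Things that resemble listed ones, but are neither listed nor needed, are in the scene too. Leave any green look-alike of the spool2 alone. Leave any turquoise look-alike of the spool1 alone.

How it is judged:
By the outcome, as a careful person would: the job done as asked, in the order asked, and still so for the second after the job is handed in, with the robot touching nothing.
Of spool1, spool2, spool3 only 2 to 3 are there at a start; the rules pass over those that are not, and their reading is None.
Of empty1, empty2, empty3 only 2 to 3 are there at a start; the rules pass over those that are not, and their reading is None.
At some moment in a run one of spool1, spool2, spool3, empty1, empty2, empty3 may be knocked a few centimetres aside while the robot is not near it.
It also fails if it takes over 210 s, if anything falls off the work surface, if the arm or the gripper's body presses on something with over 40 N, if the wrist force passes 120 N, or if a joint passes its speed limit or range.

## Working session

There is one attempt and no reset: what is moved stays moved. The work goes in short steps, Python scripts to look and compute and a tool call to move; the robot and the scene stay as the last step left them, time stands still between calls to the robot, and variables do not carry over. Pictures are saved under pics/ and viewed, at most 14 in all, crops included, and the job is handed in when it is done.

Besides the shell and the picture viewer there is one more tool, called after "Request:" as name([rows], argument=value, ...), one row to a line, values as JSON. step_arm: Moves the arm, as the interface text tells. Its arguments: {"type":"object","properties":{"deltas":{"type":"array"},"gripper":{"type":"number"},"squeeze":{"type":"number"}},"required":["deltas"]}

```bash
mkdir -p pics; cat > h.py <<'E'
import numpy as np, cv2
from station import ctrl
from scipy.spatial.transform import Rotation as R
def obs():
    o=ctrl.get_obs(); return o
def T_tool(o):
    T=np.eye(4); T[:3,:3]=R.from_euler('xyz',o['eef_rot']).as_matrix(); T[:3,3]=o['ee_pos']; return T
def shot(name):
    o=ctrl.get_obs(); im,d=ctrl.camera(name); c=ctrl.get_calibration(name)
    if 'world_to_cam' in c: c2w=np.linalg.inv(np.array(c['world_to_cam']))
    else: c2w=T_tool(o)@np.array(c['hand_eye'])
    K=np.array([[c['fx'],0,c['cx']],[0,c['fy'],c['cy']],[0,0,1.]])
    return im,d,K,np.array(c['distortion'],float),c2w
def cloud(s):
    im,d,K,D,c2w=s
    h,w=d.shape; u,v=np.meshgrid(np.arange(w),np.arange(h))
    p=cv2.undistortPoints(np.stack([u.ravel(),v.ravel()],1).astype(np.float64)[:,None],K,D)[:,0].reshape(h,w,2)
    P=np.dstack([p*d[...,None],d])@c2w[:3,:3].T+c2w[:3,3]
    P[d<=0]=np.nan
    return P
def save(im,n): cv2.imwrite(f'pics/{n}.png',im[...,::-1])
E
python3 - <<'E'
from h import *
o=obs(); print(o)
ims=[]
for n in('scene','side'):
    s=shot(n); ims.append(s[0]); np.save(f'{n}.npy',cloud(s)); print(n,np.round(s[4],3).tolist())
    save(s[0],n)
    P=cloud(s)
    for l in('cabinet','front','front_handle','bin','tub','spool1','spool2','spool3','empty1','flux_jar','file_cup','ring_box'):
        for r in ctrl.cut_out(n,l):
            if r['conf']>.3:
                q=P[r['pixels']]; print(l,round(r['conf'],2),np.round(np.array(r['rect'])*[560,420,560,420]).astype(int),np.round(np.nanmedian(q,0),3),np.round(np.nanpercentile(q,97,axis=0),3),np.round(np.nanpercentile(q,3,axis=0),3))
E
```

```text
{'time_s': 0.0, 'qpos': array([-6.65844367e-02,  3.00482939e-01,  1.52158981e+00, -1.44830504e-05,
        1.32072802e+00, -6.65868155e-02]), 'joint_vel': array([-1.06540245e-03, -1.19889791e-04, -8.62641990e-05, -2.09087907e-04,
       -2.29996271e-04,  6.93946483e-05]), 'tau': array([-1.53750298e-03, -5.31805658e+01, -3.52735734e+01,  7.07558286e-02,
        2.43994006e-02, -4.79655944e-05]), 'ee_pos': array([5.49684008e-01, 2.24120277e-05, 1.70776181e-01]), 'eef_rot': array([-3.14038628e+00, -6.63878392e-05,  1.57080226e+00]), 'force': array([-0.13604487,  0.634173  , -0.02864834]), 'moment': array([ 0.00577303, -0.04461772,  0.01298059]), 'grip_force': 0.0, 'grip_width': 0.09398893367713165}
scene [[0.817, 0.457, -0.351, 0.918], [0.576, -0.635, 0.515, -0.622], [0.012, -0.623, -0.782, 0.976], [0.0, 0.0, 0.0, 1.0]]
cabinet 0.78 [292 161 371 266] [0.629 0.055 0.104] [0.706 0.273 0.174] [ 0.551 -0.051  0.015]
front 0.59 [289 158 364 231] [0.609 0.079 0.113] [0.677 0.265 0.176] [ 0.548 -0.031  0.086]
front_handle 0.87 [289 159 364 233] [0.609 0.079 0.113] [0.678 0.261 0.177] [ 0.55  -
[... 2439 characters left out ...]
2] [ 0.459 -0.434  0.009]
spool3 0.66 [306 163 317 177] [ 0.426 -0.376  0.035] [ 0.444 -0.366  0.051] [ 0.41  -0.402  0.01 ]
spool3 0.59 [301 141 309 154] [ 0.456 -0.557  0.031] [ 0.474 -0.547  0.046] [ 0.439 -0.583  0.006]
spool3 0.46 [290 157 303 175] [ 0.476 -0.408  0.035] [ 0.495 -0.4    0.052] [ 0.459 -0.434  0.009]
empty1 0.49 [204 206 266 327] [0.594 0.198 0.102] [0.682 0.298 0.152] [ 0.509 -0.019  0.012]
flux_jar 0.66 [227 195 241 212] [ 0.663 -0.149  0.048] [ 0.689 -0.136  0.058] [ 0.644 -0.244 -0.   ]
file_cup 0.83 [222 338 254 398] [0.534 0.446 0.062] [0.563 0.48  0.126] [0.502 0.414 0.001]
ring_box 0.94 [276 347 308 384] [0.425 0.419 0.04 ] [0.457 0.444 0.045] [0.395 0.382 0.002]
```

View pics/scene.png

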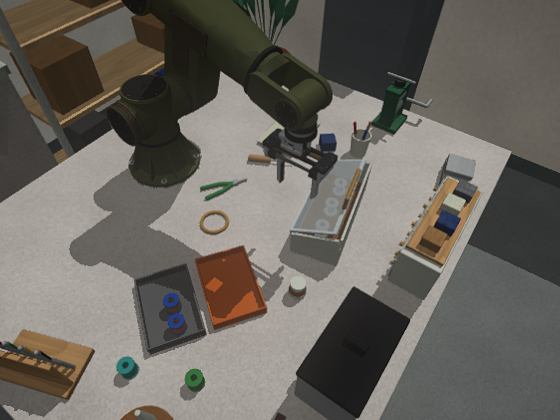

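View pics/side.png

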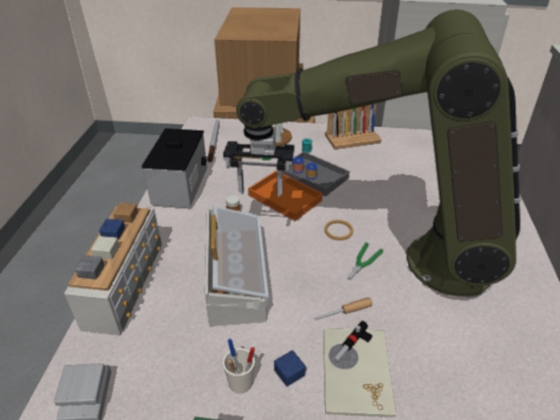

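The bin shows two blue-flanged spools (scene pixels 171,300 and 176,321). The turquoise and green look-alikes lie outside it. White reels show through the clear front. I'll raise the arm and look with the wrist camera.

Request:
step_arm([
  {"dp": [0, -0.5, -1], "twist": 0},
  {"dp": [0.5, -1, -1], "twist": 0},
  {"dp": [1, -0.5, -1], "twist": 0},
  {"dp": [1, 0, -1], "twist": 0},
  {"dp": [0.3, 0, -1], "twist": 0},
  {"dp": [0, 0, 0], "twist": 0},
  {"dp": [0, 0, 0], "twist": 0},
])

```text
time_s: 2.0
ee_pos: [0.4801, 0.0975, 0.3533]
eef_rot: [3.141, -0.0, 1.571]
force: [0.9, 0.5, 0.1]
grip_width: 0.0939
grip_force: 0.0
```

```bash
python3 - <<'E'
from h import *
s=shot('wrist'); save(s[0],'w1'); P=cloud(s); np.save('w1.npy',P); print(obs()['ee_pos'],s[4].round(3).tolist())
for l in('front','front_handle','cabinet','empty1','spindle0'):
    for r in ctrl.cut_out('wrist',l):
        if r['conf']>.3:
            q=P[r['pixels']]; print(l,round(r['conf'],2),np.round(np.array(r['rect'])*[560,420,560,420]).astype(int),np.round(np.nanmedian(q,0),3))
E
```

```text
[0.47984609 0.09711411 0.35233703] [[1.0, 0.001, 0.001, 0.48], [0.001, -0.959, -0.284, 0.181], [0.001, 0.284, -0.959, 0.567], [0.0, 0.0, 0.0, 1.0]]
front 0.77 [286  36 428 265] [0.598 0.142 0.113]
front_handle 0.55 [289  38 432 261] [0.598 0.142 0.113]
cabinet 0.64 [234 285 354 388] [ 0.499 -0.224  0.006]
cabinet 0.57 [286  29 431 271] [0.601 0.148 0.112]
empty1 0.43 [290  25 426 266] [0.601 0.148 0.113]
spindle0 0.82 [289  29 428 270] [0.601 0.148 0.112]
```

View pics/w1.png

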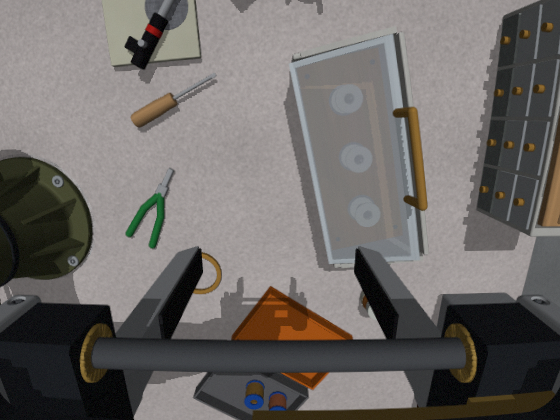

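```bash
cat > fit.py <<'E'
from h import *
from scipy import ndimage
from scipy.optimize import least_squares
W=np.load('w1.npy'); im=cv2.imread('pics/w1.png')[...,::-1]
A=[W.reshape(-1,3)]+[np.load(f+'.npy').reshape(-1,3) for f in('scene','side')]
for a,n in zip(A,('w','scene','side')):
    a=a[np.isfinite(a).all(1)]
    m=(a[:,2]>.05)&(a[:,2]<.125)&(a[:,0]>.45)&(a[:,0]<.74)&(a[:,1]>-.08)&(a[:,1]<.36)
    q=a[m]
    H,xe,ye=np.histogram2d(q[:,0],q[:,1],bins=[np.arange(.45,.741,.004),np.arange(-.08,.361,.004)])
    l,k=ndimage.label(H>0,np.ones((3,3))); sz=ndimage.sum(H,l,range(1,k+1)); b=np.argmax(sz)+1
    ii=np.clip(((q[:,0]-.45)/.004).astype(int),0,H.shape[0]-1); jj=np.clip(((q[:,1]+.08)/.004).astype(int),0,H.shape[1]-1)
    q=q[l[ii,jj]==b]
    print(n,len(q),cv2.minAreaRect((q[:,:2]*1000).astype(np.float32)))
hsv=cv2.cvtColor(im,cv2.COLOR_RGB2HSV)
m=(hsv[...,0]>8)&(hsv[...,0]<28)&(hsv[...,1]>120)
m[:95]=0;m[215:]=0;m[:,:385]=0;m[:,435:]=0
q=W[m]; q=q[np.isfinite(q).all(1)]; q=q[q[:,2]>.12]
print('handle',len(q),np.median(q,0),q.min(0),q.max(0)); c=q-q.mean(0); print(np.linalg.svd(c,full_matrices=False)[2][0],np.percentile(q[:,2],[5,50,95]),q.mean(0))
E
python3 fit.py
```

```text
w 18672 ((604.2838745117188, 122.51619720458984), (153.5473175048828, 337.1973571777344), 12.756492614746094)
scene 3467 ((605.9573364257812, 120.3241195678711), (153.60006713867188, 338.1033020019531), 12.522516250610352)
side 4842 ((602.12646484375, 124.35552215576172), (153.2887420654297, 339.3526611328125), 12.69983959197998)
handle 1174 [0.6512657  0.13808944 0.17829657] [0.63182701 0.07060128 0.13242373] [0.67122011 0.19723022 0.1816272 ]
[ 0.22520214 -0.9743064  -0.00332055] [0.14507391 0.17829657 0.18050589] [0.65097064 0.13650803 0.17383247]
```

Three empties stand in the cabinet, and there are gold and copper spools in the bin. The cabinet is at about (0.602, 0.122) with yaw 13°, and the front is about 0.1 rad open. I'll turn to the cabinet yaw and cage the bar.

Request:
step_arm([
  {"dp": [0, 0, 0], "twist": -1},
  {"dp": [0, 0, 0], "twist": -1},
  {"dp": [0, 0, 0], "twist": -1},
  {"dp": [0, 0, 0], "twist": -0.25},
  {"dp": [0, 1, 0], "twist": 0},
  {"dp": [0, 1, 0], "twist": 0},
  {"dp": [0, 1, 0], "twist": 0},
  {"dp": [0, 1, 0], "twist": 0},
  {"dp": [0, 0.4, 1], "twist": 0},
  {"dp": [0, 0, 1], "twist": 0},
  {"dp": [0, 0, 1], "twist": 0},
  {"dp": [0, 0, 0], "twist": 0},
], gripper=-0.4)

```text
time_s: 3.5
ee_pos: [0.6496, 0.1365, 0.2272]
eef_rot: [-3.132, -0.001, 1.796]
force: [-0.3, -0.0, -1.5]
grip_width: 0.0281
grip_force: 0.0
```

```bash
python3 - <<'E'
from h import *
s=shot('wrist'); save(s[0],'w2'); print(obs()['ee_pos'],obs()['eef_rot'])
E
```

```text
[0.65071168 0.13666242 0.2316927 ] [-3.13715349e+00 -3.52707894e-04  1.79652570e+00]
```

View pics/w2.png

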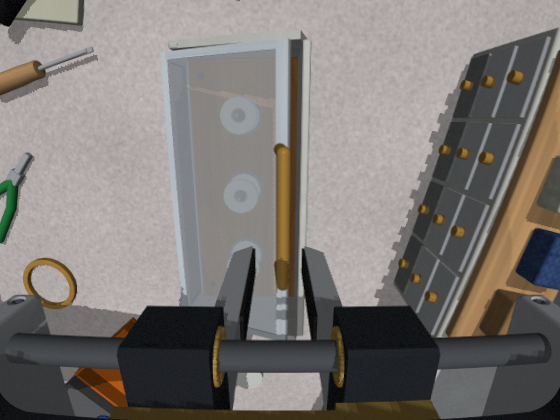

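Request:
step_arm([
  {"dp": [0, 0, 0.5], "twist": 0},
  {"dp": [0, 0, 0.5], "twist": 0},
  {"dp": [0, 0, 0.4], "twist": 0},
  {"dp": [0, 0, 0.4], "twist": 0},
  {"dp": [0, 0, 0], "twist": 0},
  {"dp": [0, 0, 0], "twist": 0},
])

```text
time_s: 4.15
ee_pos: [0.6524, 0.137, 0.164]
eef_rot: [3.139, 0.0, 1.797]
force: [0.7, -0.1, -0.9]
grip_width: 0.0283
grip_force: 0.0
```

```bash
python3 - <<'E'
import numpy as np
# waypoints bar in rel hinge, step by angle
a0=np.arctan2(.144,.121)
A=np.linspace(a0,a0+1.29,18);r=.187
p=np.c_[r*np.cos(A),r*np.sin(A)]
d=np.diff(p,axis=0)/.04
print(np.c_[d[:,0],-d[:,1]].round(2).tolist())
E
```

```text
[[-0.28, -0.22], [-0.3, -0.2], [-0.31, -0.17], [-0.32, -0.15], [-0.33, -0.12], [-0.34, -0.1], [-0.35, -0.07], [-0.35, -0.05], [-0.35, -0.02], [-0.35, 0.01], [-0.35, 0.03], [-0.35, 0.06], [-0.34, 0.09], [-0.34, 0.11], [-0.33, 0.14], [-0.32, 0.16], [-0.3, 0.19]]
```

Request:
step_arm([
  {"dp": [0, 0, 0], "twist": 0},
  {"dp": [0, 0, 0], "twist": 0},
  {"dp": [0, 0, 0], "twist": 0},
  {"dp": [0, -0.28, -0.22], "twist": 0},
  {"dp": [0, -0.3, -0.2], "twist": 0},
  {"dp": [0, -0.31, -0.17], "twist": 0},
  {"dp": [0, -0.32, -0.15], "twist": 0},
  {"dp": [0, -0.33, -0.12], "twist": 0},
], gripper=-1, squeeze=12)

```text
time_s: 4.95
ee_pos: [0.5911, 0.123, 0.1965]
eef_rot: [3.141, 0.0, 1.798]
force: [0.2, -0.5, -0.4]
grip_width: 0.0005
grip_force: 0.0
```

Request:
step_arm([
  {"dp": [0, -0.34, -0.1], "twist": 0},
  {"dp": [0, -0.35, -0.07], "twist": 0},
  {"dp": [0, -0.35, -0.05], "twist": 0},
  {"dp": [0, -0.35, -0.02], "twist": 0},
  {"dp": [0, -0.35, 0.01], "twist": 0},
  {"dp": [0, -0.35, 0.03], "twist": 0},
  {"dp": [0, -0.35, 0.06], "twist": 0},
  {"dp": [0, -0.34, 0.09], "twist": 0},
  {"dp": [0, -0.34, 0.11], "twist": 0},
  {"dp": [0, 0, 0], "twist": 0},
])

```text
time_s: 5.95
ee_pos: [0.469, 0.0949, 0.1936]
eef_rot: [3.142, -0.0, 1.798]
force: [-0.0, 0.3, -0.5]
grip_width: 0.0001
grip_force: 0.0
```

The fingers closed on nothing, so I'll look at where the bar is.

```bash
python3 - <<'E'
from h import *
s=shot('scene'); save(cv2.resize(s[0][120:280,240:400],(640,640)),'s2')
P=cloud(s); 
for r in ctrl.cut_out('scene','front_handle'):
    q=P[r['pixels']]; print(r['conf'],np.nanmedian(q,0),np.nanmax(q,0))
E
```

```text
0.84 [0.60130194 0.09568472 0.10982609] [0.69371698 0.40260695 0.1822446 ]
```

View pics/s2.png

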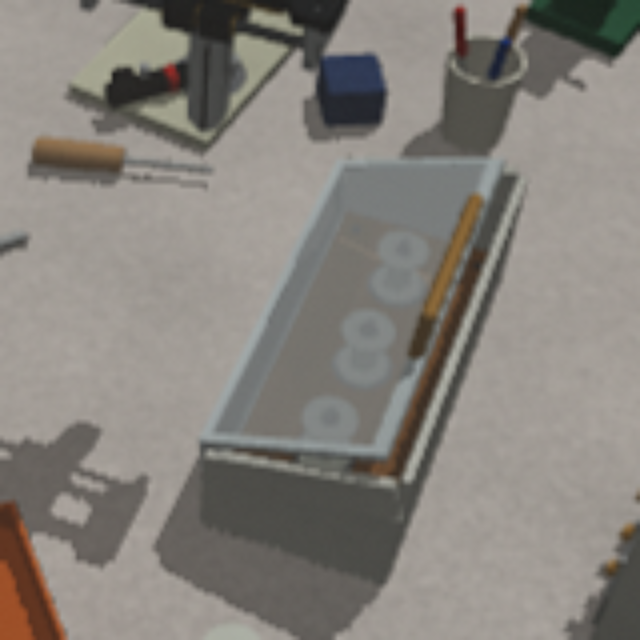

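The pull started before the fingers had closed, and they slipped off over the top. The bar seems unmoved. I'll remeasure it and go deeper.

Request:
step_arm([
  {"dp": [0, 0, -1], "twist": 0},
  {"dp": [0, 0, -1], "twist": 0},
  {"dp": [0, 0, -1], "twist": 0},
  {"dp": [0, 0, 0], "twist": 0},
  {"dp": [0, 0, 0], "twist": 0},
], gripper=-0.4)

```text
time_s: 6.55
ee_pos: [0.4704, 0.0951, 0.3136]
eef_rot: [3.141, 0.0, 1.798]
force: [1.1, -0.5, 0.1]
grip_width: 0.028
grip_force: 0.0
```

```bash
cat > hb.py <<'E'
from h import *
s=shot('wrist'); W=cloud(s); np.save('w3.npy',W); save(s[0],'w3')
hsv=cv2.cvtColor(s[0],cv2.COLOR_RGB2HSV)
m=(hsv[...,0]>8)&(hsv[...,0]<28)&(hsv[...,1]>120)
m&=(W[...,2]>.13)&(W[...,2]<.24)&(W[...,0]<.70)&(W[...,0]>.35)&(W[...,1]>.02)&(W[...,1]<.26)
k,l,st,_=cv2.connectedComponentsWithStats(m.astype(np.uint8)); b=1+np.argmax(st[1:,4]); q=W[l==b]
print(st[b],len(q),'mean',q.mean(0),'ztop',np.percentile(q[:,2],[5,50,95]),q.min(0),q.max(0))
yc=np.array([-.225,.974]);C=np.array([.602,.122]); xc=np.array([.974,.225])
d=(q[:,:2]-C); print('xc',np.percentile(d@xc,[5,50,95]),'yc',np.percentile(d@yc,[1,99]))
o=obs(); print(o['ee_pos'],o['eef_rot'], 'tcp xc,yc',(o['ee_pos'][:2]-C)@xc,(o['ee_pos'][:2]-C)@yc)
E
python3 hb.py
```

```text
[ 412  140   40  112 1396] 1396 mean [0.6504268  0.13724569 0.1726256 ] ztop [0.14236856 0.17802488 0.18046614] [0.63137667 0.07052764 0.130917  ] [0.67039115 0.19758156 0.1824523 ]
xc [0.04623834 0.05000001 0.0560991 ] yc [-0.06224955  0.06474336]
[0.47003502 0.09505806 0.31250545] [-3.14056965e+00 -1.25374764e-04  1.79765790e+00] tcp xc,yc -0.1345958288668387 0.0034506713021822816
```

Request:
step_arm([
  {"dp": [0, 1, 0], "twist": 0},
  {"dp": [0, 1, 0], "twist": 0},
  {"dp": [0, 1, 0], "twist": 0},
  {"dp": [0, 1, 0], "twist": 0},
  {"dp": [0, 0.6, 0.6], "twist": 0},
  {"dp": [0, 0, 0.8], "twist": 0},
  {"dp": [0, 0, 0.8], "twist": 0},
  {"dp": [0, 0, 0.7], "twist": 0},
  {"dp": [0, 0, 0.6], "twist": 0},
  {"dp": [0, 0, 0.5], "twist": 0},
  {"dp": [0, 0, 0], "twist": 0},
  {"dp": [0, 0, 0], "twist": 0},
])

```text
time_s: 7.8
ee_pos: [0.649, 0.1364, 0.1529]
eef_rot: [-3.14, -0.0, 1.798]
force: [-0.6, 0.5, 0.5]
grip_width: 0.0284
grip_force: 0.0
```

Request:
step_arm([
  {"dp": [0, 0, 0], "twist": 0},
  {"dp": [0, 0, 0], "twist": 0},
  {"dp": [0, 0, 0], "twist": 0},
  {"dp": [0, 0, 0], "twist": 0},
  {"dp": [0, 0, 0], "twist": 0},
], gripper=-1, squeeze=15)

```text
time_s: 8.3
ee_pos: [0.6492, 0.1364, 0.1536]
eef_rot: [3.141, 0.0, 1.798]
force: [-0.0, -0.3, -0.3]
grip_width: 0.0005
grip_force: 0.0
```

```bash
python3 - <<'E'
from h import *
s=shot('wrist'); t=shot('side'); 
a=cv2.resize(s[0][200:400,180:380],(400,400)); b=cv2.resize(t[0][190:320,190:320],(400,400)); save(np.hstack([a,b]),'w4')
E
python3 hb.py
```

```text
[ 272  151   24  175 1946] 1946 mean [0.6458752  0.1698902  0.18071886] ztop [0.17104399 0.17876527 0.21795568] [0.6326025  0.08436551 0.13635938] [0.66190569 0.1984687  0.23839592]
xc [0.04864242 0.05339139 0.05926282] yc [-0.00022168  0.06565218]
[0.64913923 0.13639226 0.15339524] [3.14157454e+00 1.21517890e-06 1.79764627e+00] tcp xc,yc 0.049151870251500106 0.003411734218291579
```

View pics/w4.png

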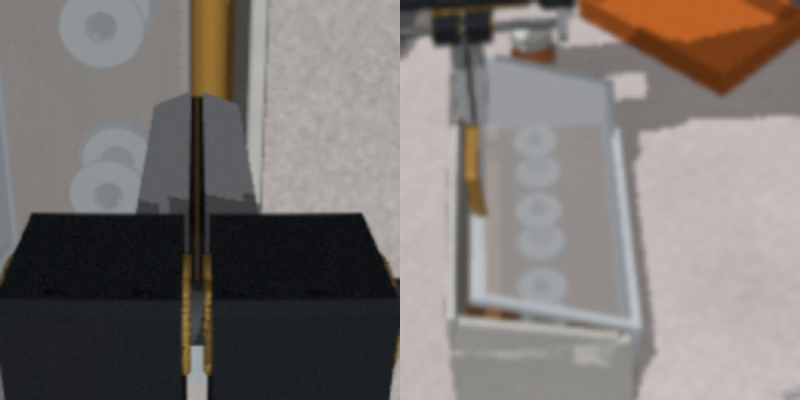

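```bash
python3 - <<'E'
from h import *
W=np.load('w3.npy')
for r in range(225,330,8): print(r,[W[r,c].round(3).tolist() for c in (262,278,292)])
s=shot('side'); P=cloud(s)
o=obs(); T=np.linalg.inv(s[4])
for p in (o['ee_pos'],o['ee_pos']+[0,0,.1],[.6355,.1985,.174],[.666,.075,.174]):
    q=T[:3,:3]@np.array(p)+T[:3,3]; print(cv2.projectPoints(q[None],np.zeros(3),np.zeros(3),s[2],s[3])[0].ravel())
save(cv2.resize(s[0][180:310,190:290],(600,780),interpolation=cv2.INTER_NEAREST)[:600],'sd5')
E
```

```text
225 [[0.637, 0.136, 0.126], [0.645, 0.156, 0.178], [0.654, 0.158, 0.177]]
233 [[0.638, 0.13, 0.127], [0.647, 0.151, 0.178], [0.655, 0.152, 0.177]]
241 [[0.64, 0.123, 0.127], [0.648, 0.146, 0.178], [0.657, 0.147, 0.177]]
249 [[0.641, 0.116, 0.126], [0.648, 0.145, 0.189], [0.658, 0.142, 0.177]]
257 [[0.639, 0.144, 0.205], [0.648, 0.145, 0.201], [0.655, 0.147, 0.202]]
265 [[0.639, 0.145, 0.215], [0.648, 0.144, 0.21], [0.655, 0.148, 0.215]]
273 [[0.64, 0.144, 0.222], [0.648, 0.145, 0.221], [0.654, 0.148, 0.223]]
281 [[0.64, 0.144, 0.23], [0.648, 0.144, 0.228], [0.654, 0.148, 0.231]]
289 [[0.641, 0.144, 0.239], [0.648, 0.144, 0.234], [0.654, 0.147, 0.238]]
297 [[0.641, 0.144, 0.244], [0.649, 0.14, 0.235], [0.654, 0.147, 0.246]]
305 [[0.641, 0.144, 0.251], [0.65, 0.136, 0.236], [0.653, 0.148, 0.253]]
313 [[0.638, 0.168, 0.293], [0.651, 0.132, 0.236], [0.646, 0.17, 0.293]]
321 [[0.638, 0.169, 0.298], [0.661, 0.087, 0.178], [0.646, 0.17, 0.297]]
329 [[0.638, 0.169, 0.301], [0.662, 0.082, 0.179], [0.646, 0.17, 0.299]]
[214.77407081 237.75734596]
[211.31586659 207.63216445]
[213.90075383 248.78421709]
[213.04137324 216.21501539]
```

View pics/sd5.png

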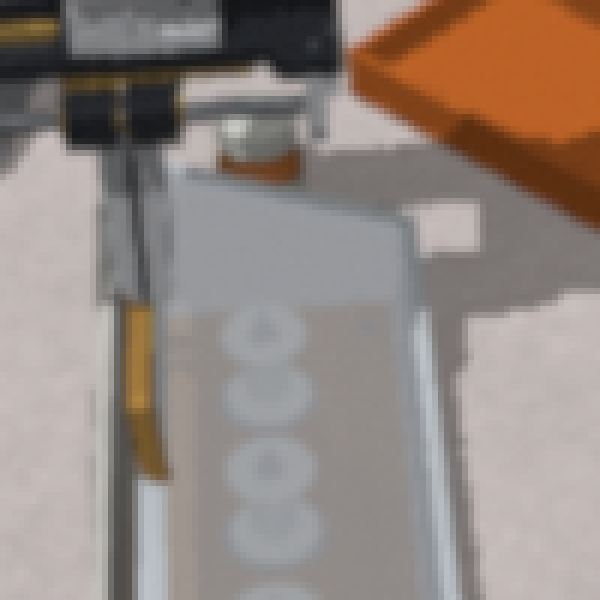

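```bash
python3 - <<'E'
from h import *
W=np.load('w1.npy'); p=np.array([.48,.0971,.3525])
D=W-p
for c in (190,200,358,366,374):
    for r in range(236,300,6):
        if abs(D[r,c,2])<.12: print(c,r,D[r,c].round(3)); 
print(ctrl.get_calibration('wrist'), obs()['qpos'])
E
```

```text
190 248 [-0.052  0.01   0.038]
190 254 [-0.05   0.01   0.046]
190 260 [-0.048  0.01   0.055]
190 266 [-0.047  0.009  0.059]
190 272 [-0.046  0.006  0.061]
190 278 [-0.046  0.003  0.062]
190 284 [-0.046 -0.     0.063]
190 290 [-0.047 -0.004  0.062]
190 296 [-0.047 -0.007  0.064]
200 254 [-0.046  0.006  0.038]
200 266 [-0.046 -0.001  0.04 ]
200 272 [-0.046 -0.004  0.041]
358 248 [0.049 0.009 0.035]
358 254 [0.048 0.008 0.042]
358 260 [0.048 0.005 0.043]
358 266 [0.048 0.002 0.045]
358 272 [ 0.048 -0.002  0.045]
358 278 [ 0.048 -0.005  0.046]
366 248 [0.054 0.01  0.037]
366 254 [0.051 0.01  0.047]
366 260 [0.049 0.01  0.054]
366 266 [0.048 0.009 0.059]
366 272 [0.048 0.005 0.06 ]
366 278 [0.048 0.003 0.062]
366 284 [ 0.048 -0.     0.063]
366 290 [ 0.048 -0.004  0.063]
366 296 [ 0.048 -0.007  0.064]
374 254 [0.056 0.01  0.047]
374 260 [0.053 0.01  0.055]
374 266 [0.051 0.01  0.062]
374 272 [0.049 0.01  0.069]
374 278 [0.048 0.009 0.073]
374 284 [0.048 0.007 0.075]
374 290 [0.048 0.004 0.077]
374 296 [0.048 0.001 0.077]
{'fx': 319.18942194269175, 'fy': 319.18942194269175, 'cx': 278.0358812237472, 'cy': 213.58541559800412, 'distortion': array([-0.07416257,  0.        ,  0.        ,  0.        ,  0.        ]), 'hand_eye': array([[ 2.71353090e-04, -9.58884873e-01, -2.83795221e-01,
         8.32309197e-02],
       [ 9.99999807e-01,  1.01382980e-04,  6.13605935e-04,
         5.93715528e-04],
       [-5.59605444e-04, -2.83795333e-01,  9.58884715e-01,
        -2.13389413e-01],
       [ 0.00000000e+00,  0.00000000e+00,  0.00000000e+00,
         1.00000000e+00]])} [ 1.51866204e-01  5.71004989e-01  1.17899688e+00 -4.65453564e-06
  1.39157901e+00 -7.49657693e-02]
```

The wrist and side depths both show that the real fingertips end about 30 mm short of the reported TCP, so the fingers had closed just above the bar. I'll open, go lower and check by feel.

Request:
step_arm([
  {"dp": [0, 0, 0], "twist": 0},
  {"dp": [0, 0, 0], "twist": 0},
  {"dp": [0, 0, 0], "twist": 0},
  {"dp": [0, 0.05, 0.2], "twist": 0},
  {"dp": [0, 0, 0.2], "twist": 0},
  {"dp": [0, 0, 0.15], "twist": 0},
  {"dp": [0, 0, 0], "twist": 0},
], gripper=-0.4)

```text
time_s: 9.2
ee_pos: [0.6505, 0.1367, 0.1298]
eef_rot: [-3.139, -0.0, 1.798]
force: [-0.5, -0.4, -0.2]
grip_width: 0.0279
grip_force: 0.0
```

Request:
step_arm([
  {"dp": [0, 0, 0], "twist": 0},
  {"dp": [0, 0, 0], "twist": 0},
  {"dp": [0, 0, 0], "twist": 0},
  {"dp": [0, 0, 0], "twist": 0},
  {"dp": [0, 0, 0], "twist": 0},
], gripper=-1, squeeze=15)

```text
time_s: 9.7
ee_pos: [0.6521, 0.1371, 0.1324]
eef_rot: [3.138, 0.0, 1.798]
force: [5.2, 1.2, 2.9]
grip_width: 0.0113
grip_force: 15.0
```

The bar is gripped now. Next I'll swing the front down.

Request:
step_arm([
  {"dp": [0, -0.28, -0.22], "twist": 0},
  {"dp": [0, -0.3, -0.2], "twist": 0},
  {"dp": [0, -0.31, -0.17], "twist": 0},
  {"dp": [0, -0.32, -0.15], "twist": 0},
  {"dp": [0, -0.33, -0.12], "twist": 0},
  {"dp": [0, -0.34, -0.1], "twist": 0},
  {"dp": [0, -0.35, -0.07], "twist": 0},
  {"dp": [0, -0.35, -0.05], "twist": 0},
])

```text
time_s: 10.5
ee_pos: [0.5507, 0.1139, 0.1757]
eef_rot: [3.139, -0.0, 1.798]
force: [3.4, 2.9, 1.9]
grip_width: 0.0113
grip_force: 15.0
```

Request:
step_arm([
  {"dp": [0, -0.35, -0.02], "twist": 0},
  {"dp": [0, -0.35, 0.01], "twist": 0},
  {"dp": [0, -0.35, 0.03], "twist": 0},
  {"dp": [0, -0.35, 0.06], "twist": 0},
  {"dp": [0, -0.34, 0.09], "twist": 0},
  {"dp": [0, -0.34, 0.11], "twist": 0},
  {"dp": [0, -0.33, 0.14], "twist": 0},
  {"dp": [0, 0, 0], "twist": 0},
])

```text
time_s: 11.3
ee_pos: [0.4554, 0.0919, 0.1578]
eef_rot: [-3.141, -0.0, 1.798]
force: [-4.4, 0.9, 1.3]
grip_width: 0.0115
grip_force: 15.0
```

Request:
step_arm([
  {"dp": [0, -0.2, 0.1], "twist": 0},
  {"dp": [0, -0.2, 0.1], "twist": 0},
  {"dp": [0, -0.2, 0.12], "twist": 0},
  {"dp": [0, -0.1, 0.07], "twist": 0},
  {"dp": [0, 0, 0], "twist": 0},
  {"dp": [0, 0, 0], "twist": 0},
])

```text
time_s: 11.9
ee_pos: [0.4344, 0.0867, 0.1449]
eef_rot: [3.127, 0.0, 1.798]
force: [27.7, 11.4, 7.1]
grip_width: 0.0119
grip_force: 15.0
```

The front is at its stop. I'll release, rise and look at the reels.

Request:
step_arm([
  {"dp": [0, 0.08, 0], "twist": 0},
  {"dp": [0, 0, 0], "twist": 0},
  {"dp": [0, 0, 0], "twist": 0},
], gripper=-0.4)

```text
time_s: 12.2
ee_pos: [0.4317, 0.0861, 0.1416]
eef_rot: [-3.14, 0.0, 1.798]
force: [-0.3, 0.2, -0.5]
grip_width: 0.0277
grip_force: 0.0
```

Request:
step_arm([
  {"dp": [0, 0, -1], "twist": 0},
  {"dp": [0, 0, -1], "twist": 0},
  {"dp": [0, 0, -1], "twist": 0},
  {"dp": [0, 0.5, -1], "twist": 0.9},
  {"dp": [0, 1, -1], "twist": 0.5},
  {"dp": [0, 0.8, 0], "twist": 0},
  {"dp": [0, 0, 0], "twist": 0},
  {"dp": [0, 0, 0], "twist": 0},
], gripper=1)

```text
time_s: 13.0
ee_pos: [0.5182, 0.1006, 0.3363]
eef_rot: [-3.139, 0.0, 1.7]
force: [-0.4, -0.4, -0.0]
grip_width: 0.0887
grip_force: 0.0
```

```bash
python3 - <<'E'
from h import *
o=obs(); print(o['ee_pos'],o['eef_rot'])
s=shot('wrist'); save(s[0],'w6'); W=cloud(s); np.save('w6.npy',W)
C=np.array([.602,.122]);xc=np.array([.974,.225]);yc=np.array([-.225,.974])
for l in('empty1','spool1'):
    for r in ctrl.cut_out('wrist',l):
        if r['conf']>.2:
            q=W[r['pixels']]; q=q[np.isfinite(q).all(1)]; zt=np.percentile(q[:,2],95); t=q[abs(q[:,2]-zt)<.006]
            c,rad=cv2.minEnclosingCircle((t[:,:2]*1000).astype(np.float32)); c=np.array(c)/1000
            print(l,round(r['conf'],2),np.round(np.array(r['rect'])*[560,420,560,420]).astype(int),c.round(4),rad,zt,'cab',(c-C)@xc,(c-C)@yc)
E
```

```text
[0.51817746 0.10058408 0.33629295] [-3.13896919e+00  1.23102980e-04  1.69984065e+00]
empty1 0.97 [319  94 347 120] [0.585  0.2121] 20.888586044311523 0.07546762278655295 cab 0.003758813049316384 0.09156143023681641
empty1 0.95 [324 213 352 239] [0.6257 0.0337] 20.841535568237305 0.07532758162640167 cab 0.0032360903816222863 -0.09136005710601805
empty1 0.78 [320 151 353 183] [0.6057 0.123 ] 20.99142837524414 0.07531645687196187 cab 0.003786886718749976 0.00012888928222656924
empty1 0.57 [191  36 398 309] [0.4747 0.093 ] 156.4257354736328 0.17924604912775202 cab -0.13049532015991205 0.00037515661621093793
spool1 0.88 [219 395 240 418] [ 0.4807 -0.4202] 20.272703170776367 0.05003969906217188 cab -0.2401380016479492 -0.5008230745239257
spool1 0.67 [191 382 218 411] [ 0.4301 -0.3886] 21.33156967163086 0.05004950923102638 cab -0.28227071368408196 -0.45861391049194333
```

View pics/w6.png

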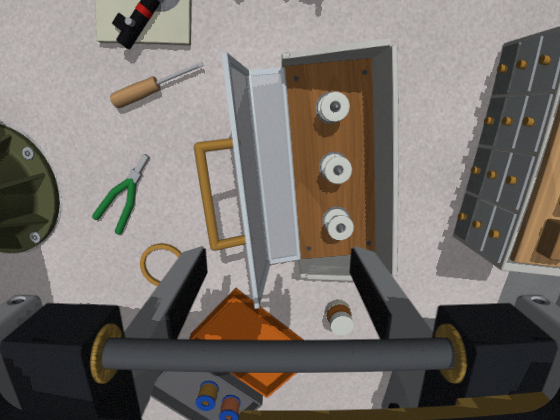

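Front down; three reels at (0.585,0.212), (0.606,0.123) and (0.626,0.034). I'll turn the gripper so it closes along the cabinet's width.

Request:
step_arm([
  {"dp": [0, 0, 0], "twist": 1},
  {"dp": [0, 0, 0], "twist": 1},
  {"dp": [0, 0, 0], "twist": 1},
  {"dp": [0, 0, 0], "twist": 1},
  {"dp": [0, 0, 0], "twist": 1},
  {"dp": [0, 0, 0], "twist": 1},
  {"dp": [0, 0, 0], "twist": 1},
  {"dp": [0, 0, 0], "twist": 1},
  {"dp": [0, 0, 0], "twist": 1},
  {"dp": [0, 0, 0], "twist": 1},
  {"dp": [0, 0, 0], "twist": 1},
  {"dp": [0, 0, 0], "twist": 1},
], gripper=0.3)

```text
time_s: 14.35
ee_pos: [0.5178, 0.1007, 0.338]
eef_rot: [3.141, -0.0, 0.859]
force: [-0.1, 0.2, -0.1]
grip_width: 0.0611
grip_force: 0.0
```

Request:
step_arm([
  {"dp": [0, 0, 0], "twist": 1},
  {"dp": [0, 0, 0], "twist": 1},
  {"dp": [0, 0, 0], "twist": 1},
  {"dp": [0, 0, 0], "twist": 1},
  {"dp": [0, 0, 0], "twist": 1},
  {"dp": [0, 0, 0], "twist": 1},
  {"dp": [0, 0, 0], "twist": 1},
  {"dp": [0, 0, 0], "twist": 1},
  {"dp": [0, 0, 0], "twist": 1},
  {"dp": [0, 0, 0], "twist": 0.1},
  {"dp": [0, 0, 0], "twist": 0},
])

```text
time_s: 15.45
ee_pos: [0.5181, 0.1007, 0.3378]
eef_rot: [3.142, -0.0, 0.229]
force: [-0.5, -1.1, 0.2]
grip_width: 0.061
grip_force: 0.0
```

```bash
cat >> h.py <<'E'
def go(x,y,ztip=None,off=.03):
    o=obs(); T=T_tool(o); z=o['ee_pos'][2] if ztip is None else ztip-off
    d=T[:3,:3].T@(np.array([x,y,z])-o['ee_pos'])/.04
    print('to',(x,y,ztip),'units',d.round(2),'yaw',np.degrees(o['eef_rot'][2]).round(2),'tip z',(o['ee_pos'][2]+off).round(4))
E
python3 - <<'E'
from h import *
for p in((.6257,.0337,.058),(.6057,.123,.058),(.585,.2121,.058)): go(*p)
W=np.load('w6.npy'); im=cv2.imread('pics/w6.png')
hsv=cv2.cvtColor(im,cv2.COLOR_BGR2HSV)
m=(hsv[...,0]<14)&(hsv[...,1]>180)&(np.arange(420)[:,None]>285)&(np.arange(560)[None]<310)
q=W[m];q=q[np.isfinite(q).all(1)]; print('tub',cv2.minAreaRect((q[:,:2]*1000).astype(np.float32)))
for n in('scene','side'):
    P=np.load(n+'.npy'); i=cv2.cvtColor(cv2.imread(f'pics/{n}.png'),cv2.COLOR_BGR2HSV)
    m=(i[...,0]<14)&(i[...,1]>170)&(abs(P[...,0]-.51)<.15)&(abs(P[...,1]+.25)<.14)&(P[...,2]>.015)
    q=P[m]; print(n,cv2.minAreaRect((q[:,:2]*1000).astype(np.float32)))
    m=(abs(P[...,0]-.41)<.17)&(abs(P[...,1]+.4)<.15)&(P[...,2]>.02)&(P[...,2]<.036)&(i[...,1]<70)
    q=P[m]; print(n,'bin',len(q),cv2.minAreaRect((q[:,:2]*1000).astype(np.float32)),q.min(0),q.max(0))
E
```

```text
to (0.6257, 0.0337, 0.058) units [2.24 2.24 7.75] yaw 13.1 tip z 0.3678
to (0.6057, 0.123, 0.058) units [ 2.25 -0.05  7.75] yaw 13.1 tip z 0.3678
to (0.585, 0.2121, 0.058) units [ 2.26 -2.33  7.75] yaw 13.1 tip z 0.3678
tub ((533.2236328125, -122.00144958496094), (471.1234130859375, 224.81956481933594), 75.95035552978516)
scene ((511.6601867675781, -256.5630187988281), (142.2665557861328, 208.0771942138672), 55.18962478637695)
scene bin 750 ((420.57012939453125, -397.44927978515625), (146.23545837402344, 213.54611206054688), 56.23773193359375) [ 0.29383996 -0.5152469   0.02013094] [ 0.54759226 -0.28160563  0.03577455]
side ((535.8391723632812, -209.6202392578125), (255.12191772460938, 214.06582641601562), 56.121803283691406)
side bin 413 ((416.8354187011719, -395.2763671875), (155.10658264160156, 214.06369018554688), 56.54973220825195) [ 0.29234468 -0.50829095  0.02012436] [ 0.52781497 -0.27454165  0.03470215]
```

Request:
step_arm([
  {"dp": [0.8, 0.8, 0], "twist": 0},
  {"dp": [0.8, 0.8, 0], "twist": 0},
  {"dp": [0.64, 0.64, 0.5], "twist": 0},
  {"dp": [0, 0, 1], "twist": 0},
  {"dp": [0, 0, 1], "twist": 0},
  {"dp": [0, 0, 1], "twist": 0},
  {"dp": [0, 0, 1], "twist": 0},
  {"dp": [0, 0, 0.8], "twist": 0},
  {"dp": [0, 0, 0.5], "twist": 0},
  {"dp": [0, 0, 0], "twist": 0},
])

```text
time_s: 16.45
ee_pos: [0.6244, 0.0336, 0.1027]
eef_rot: [-3.14, 0.005, 0.228]
force: [0.0, 0.3, -0.1]
grip_width: 0.0611
grip_force: 0.0
```

```bash
python3 - <<'E'
from h import *
go(.6257,.0337,.058)
s=shot('wrist'); save(s[0],'w7')
E
```

```text
to (0.6257, 0.0337, 0.058) units [0.04 0.01 1.87] yaw 13.09 tip z 0.1327
```

View pics/w7.png

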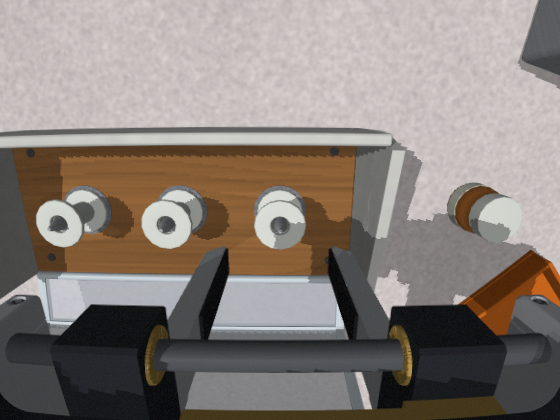

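Request:
step_arm([
  {"dp": [0.04, 0, 0.6], "twist": 0},
  {"dp": [0, 0, 0.6], "twist": 0},
  {"dp": [0, 0, 0.4], "twist": 0},
  {"dp": [0, 0, 0.27], "twist": 0},
  {"dp": [0, 0, 0], "twist": 0},
  {"dp": [0, 0, 0], "twist": 0},
])

```text
time_s: 17.1
ee_pos: [0.6281, 0.034, 0.0318]
eef_rot: [3.141, -0.001, 0.227]
force: [0.2, -0.3, 0.4]
grip_width: 0.0609
grip_force: 0.0
```

Request:
step_arm([
  {"dp": [0, 0, 0], "twist": 0},
  {"dp": [0, 0, 0], "twist": 0},
  {"dp": [0, 0, 0], "twist": 0},
  {"dp": [0, 0, 0], "twist": 0},
  {"dp": [0, 0, 0], "twist": 0},
], gripper=-1, squeeze=10)

```text
time_s: 17.6
ee_pos: [0.6278, 0.034, 0.0313]
eef_rot: [3.141, -0.001, 0.227]
force: [-0.9, 0.6, 4.8]
grip_width: 0.0408
grip_force: 10.0
```

Request:
step_arm([
  {"dp": [0, 0, -0.4], "twist": 0},
  {"dp": [0, 0, -0.8], "twist": 0},
  {"dp": [0, 0, -1], "twist": 0},
  {"dp": [0, 0, -1], "twist": 0},
  {"dp": [0, 0.5, -0.4], "twist": 0},
  {"dp": [-0.4, 1, 0], "twist": 0},
  {"dp": [-0.5, 1, 0], "twist": 0},
  {"dp": [-0.5, 1, 0], "twist": 0},
  {"dp": [-0.5, 1, 0], "twist": 0},
  {"dp": [-0.5, 1, 0], "twist": 0},
  {"dp": [-0.5, 1, 0], "twist": 0},
  {"dp": [-0.37, 0.7, 0], "twist": 0},
])

```text
time_s: 18.8
ee_pos: [0.5638, -0.2786, 0.1758]
eef_rot: [3.141, -0.0, 0.226]
force: [-0.1, 0.9, -0.2]
grip_width: 0.041
grip_force: 10.0
```

Request:
step_arm([
  {"dp": [0, 0.5, 0], "twist": 0},
  {"dp": [0, 0, 0], "twist": 0},
  {"dp": [0, 0, 0], "twist": 0},
])

```text
time_s: 19.1
ee_pos: [0.5693, -0.2953, 0.1752]
eef_rot: [-3.141, -0.0, 0.227]
force: [-0.2, -0.4, 0.2]
grip_width: 0.0402
grip_force: 10.0
```

```bash
python3 - <<'E'
from h import *
go(.57,-.296,.042); print(obs()['grip_width'])
E
```

```text
to (0.57, -0.296, 0.042) units [0.01 0.02 4.08] yaw 12.98 tip z 0.2052
0.040240606105654934
```

Request:
step_arm([
  {"dp": [0, 0, 1], "twist": 0},
  {"dp": [0, 0, 1], "twist": 0},
  {"dp": [0, 0, 1], "twist": 0},
  {"dp": [0, 0, 0.7], "twist": 0},
  {"dp": [0, 0, 0.4], "twist": 0},
  {"dp": [0, 0, 0], "twist": 0},
  {"dp": [0, 0, 0], "twist": 0},
])

```text
time_s: 19.8
ee_pos: [0.5702, -0.2955, 0.0123]
eef_rot: [3.14, -0.001, 0.227]
force: [0.4, 0.2, 0.8]
grip_width: 0.0405
grip_force: 10.0
```

Request:
step_arm([
  {"dp": [0, 0, 0], "twist": 0},
  {"dp": [0, 0, 0], "twist": 0},
  {"dp": [0, 0, -0.5], "twist": 0},
  {"dp": [0, 0, -1], "twist": 0},
  {"dp": [0, 0, -1], "twist": 0},
  {"dp": [0, 0, -1], "twist": 0},
  {"dp": [0, 0, -1], "twist": 0},
  {"dp": [0, 0, 0], "twist": 0},
], gripper=0.2)

```text
time_s: 20.6
ee_pos: [0.5712, -0.2966, 0.198]
eef_rot: [3.134, -0.008, 0.227]
force: [-0.4, -0.6, 0.5]
grip_width: 0.0558
grip_force: 0.0
```

```bash
cat > look.py <<'E'
from h import *
def look(n='scene'):
    s=shot(n); W=cloud(s)
    for l in('empty1','spool1'):
        for r in ctrl.cut_out(n,l):
            if r['conf']>.25:
                q=W[r['pixels']]; q=q[np.isfinite(q).all(1)]
                if len(q)<10: continue
                zt=np.percentile(q[:,2],95); t=q[abs(q[:,2]-zt)<.006]
                c,rad=cv2.minEnclosingCircle((t[:,:2]*1000).astype(np.float32)); c=np.array(c)/1000
                print(n,l,round(r['conf'],2),c.round(4),round(rad),zt.round(3))
    return s
E
python3 - <<'E'
from look import *
look('scene');look('side')
go(.6057,.123)
E
```

```text
scene empty1 0.79 [0.6068 0.1214] 20 0.077
scene empty1 0.56 [0.5888 0.2119] 21 0.075
scene empty1 0.5 [ 0.5695 -0.2958] 21 0.052
scene empty1 0.27 [ 0.4214 -0.3978] 126 0.032
scene spool1 0.79 [ 0.4609 -0.5731] 20 0.046
scene spool1 0.73 [ 0.4288 -0.39  ] 21 0.052
scene spool1 0.65 [ 0.4791 -0.424 ] 22 0.051
scene spool1 0.6 [ 0.6084 -0.4999] 21 0.046
side empty1 0.78 [0.6035 0.124 ] 22 0.076
side empty1 0.5 [0.5828 0.2137] 21 0.077
side empty1 0.46 [ 0.5689 -0.2933] 24 0.05
side empty1 0.33 [ 0.6661 -0.1554] 22 0.056
side spool1 0.67 [ 0.4238 -0.3873] 23 0.05
side spool1 0.64 [ 0.6056 -0.4915] 19 0.045
side spool1 0.6 [ 0.4766 -0.4221] 25 0.051
to (0.6057, 0.123, None) units [ 3.25 -9.98  0.01] yaw 12.99 tip z 0.2194
```

Request:
step_arm([
  {"dp": [0.32, -1, 0], "twist": 0},
  {"dp": [0.32, -1, 0], "twist": 0},
  {"dp": [0.32, -1, 0], "twist": 0},
  {"dp": [0.32, -1, 0], "twist": 0},
  {"dp": [0.32, -1, 0], "twist": 0},
  {"dp": [0.32, -1, 0], "twist": 0},
  {"dp": [0.32, -1, 0], "twist": 0},
  {"dp": [0.32, -1, 0], "twist": 0},
  {"dp": [0.32, -1, 0], "twist": 0},
  {"dp": [0.37, -0.98, 0], "twist": 0},
  {"dp": [0, 0, 0], "twist": 0},
  {"dp": [0, 0, 0], "twist": 0},
], gripper=0.3)

```text
time_s: 22.1
ee_pos: [0.6059, 0.1232, 0.1897]
eef_rot: [3.142, 0.002, 0.228]
force: [0.1, -1.0, 0.1]
grip_width: 0.0617
grip_force: 0.0
```

```bash
python3 - <<'E'
from look import *
look('wrist')
go(.6057,.123,.06)
E
```

```text
wrist empty1 0.85 [ 0.562  -0.2806] 11 0.047
wrist empty1 0.77 [0.5861 0.2124] 21 0.075
wrist empty1 0.69 [0.6064 0.1222] 21 0.075
wrist spool1 0.39 [0.6305 0.1266] 169 0.127
to (0.6057, 0.123, 0.06) units [-0.   -0.04  4.01] yaw 12.92 tip z 0.2204
```

Request:
step_arm([
  {"dp": [0, 0, 1], "twist": 0},
  {"dp": [0, 0, 1], "twist": 0},
  {"dp": [0, 0, 1], "twist": 0},
  {"dp": [0, 0, 0.6], "twist": 0},
  {"dp": [0, 0, 0.4], "twist": 0},
  {"dp": [0, 0, 0], "twist": 0},
  {"dp": [0, 0, 0], "twist": 0},
])

```text
time_s: 22.95
ee_pos: [0.6069, 0.1223, 0.0319]
eef_rot: [3.141, -0.001, 0.226]
force: [-1.1, 0.1, -0.1]
grip_width: 0.0608
grip_force: 0.0
```

Request:
step_arm([
  {"dp": [0, 0, 0], "twist": 0},
  {"dp": [0, 0, 0], "twist": 0},
  {"dp": [0, 0, 0], "twist": 0},
  {"dp": [0, 0, 0], "twist": 0},
  {"dp": [0, 0, -0.4], "twist": 0},
  {"dp": [0, 0, -0.8], "twist": 0},
  {"dp": [0, 0, -1], "twist": 0},
  {"dp": [0, 0, -1], "twist": 0},
  {"dp": [0, 0, -0.5], "twist": 0},
  {"dp": [0, 0, 0], "twist": 0},
], gripper=-1)

```text
time_s: 23.95
ee_pos: [0.6074, 0.1229, 0.183]
eef_rot: [3.141, -0.006, 0.227]
force: [-0.8, 0.3, -1.0]
grip_width: 0.041
grip_force: 10.0
```

```bash
python3 - <<'E'
from h import *
go(.512,-.257)
E
```

```text
to (0.512, -0.257, None) units [-4.46  8.72 -0.02] yaw 13.01 tip z 0.213
```

Request:
step_arm([
  {"dp": [0, 1, 0], "twist": 0},
  {"dp": [0, 1, 0], "twist": 0},
  {"dp": [-0.3, 1, 0], "twist": 0},
  {"dp": [-0.5, 1, 0], "twist": 0},
  {"dp": [-0.7, 1, 0], "twist": 0},
  {"dp": [-0.7, 1, 0], "twist": 0},
  {"dp": [-0.7, 1, 0], "twist": 0},
  {"dp": [-0.7, 1, 0], "twist": 0},
  {"dp": [-0.7, 0.72, 0], "twist": 0},
  {"dp": [-0.16, 0, 0], "twist": 0},
  {"dp": [0, 0, 0], "twist": 0},
])

```text
time_s: 25.05
ee_pos: [0.5099, -0.2576, 0.178]
eef_rot: [-3.14, 0.001, 0.225]
force: [-0.4, 0.5, 0.5]
grip_width: 0.0409
grip_force: 10.0
```

Request:
step_arm([
  {"dp": [0, 0, 1], "twist": 0},
  {"dp": [0, 0, 1], "twist": 0},
  {"dp": [0, 0, 1], "twist": 0},
  {"dp": [0, 0, 0.9], "twist": 0},
  {"dp": [0, 0, 0.3], "twist": 0},
  {"dp": [0, 0, 0], "twist": 0},
  {"dp": [0, 0, 0], "twist": 0},
])

```text
time_s: 25.75
ee_pos: [0.512, -0.2572, 0.0123]
eef_rot: [3.14, -0.001, 0.228]
force: [-0.7, 0.5, -0.0]
grip_width: 0.0409
grip_force: 10.0
```

Request:
step_arm([
  {"dp": [0, 0, 0], "twist": 0},
  {"dp": [0, 0, 0], "twist": 0},
  {"dp": [0, 0, -0.5], "twist": 0},
  {"dp": [0, 0, -1], "twist": 0},
  {"dp": [0, 0, -1], "twist": 0},
  {"dp": [0, 0, -1], "twist": 0},
  {"dp": [0, 0, -1], "twist": 0},
  {"dp": [0, 0, 0], "twist": 0},
], gripper=0.2)

```text
time_s: 26.55
ee_pos: [0.5127, -0.2584, 0.1974]
eef_rot: [3.135, -0.007, 0.227]
force: [0.0, -0.2, -0.2]
grip_width: 0.0569
grip_force: 0.0
```

```bash
python3 - <<'E'
from look import *
look('scene')
go(.5855,.2122)
E
```

```text
scene empty1 0.73 [ 0.5696 -0.2957] 21 0.051
scene empty1 0.65 [ 0.5114 -0.2578] 21 0.051
scene empty1 0.46 [0.5868 0.2111] 21 0.074
scene spool1 0.94 [ 0.4598 -0.5731] 22 0.046
scene spool1 0.68 [ 0.4796 -0.4234] 21 0.051
scene spool1 0.67 [ 0.6078 -0.4998] 21 0.046
scene spool1 0.52 [ 0.4319 -0.3912] 19 0.052
to (0.5855, 0.2122, None) units [  4.46 -11.01   0.  ] yaw 13.0 tip z 0.2205
```

Request:
step_arm([
  {"dp": [0.7, -0.5, 0], "twist": 0},
  {"dp": [0.7, -1, 0], "twist": 0},
  {"dp": [0.7, -1, 0], "twist": 0},
  {"dp": [0.7, -1, 0], "twist": 0},
  {"dp": [0.7, -1, 0], "twist": 0},
  {"dp": [0.5, -1, 0], "twist": 0},
  {"dp": [0.46, -1, 0], "twist": 0},
  {"dp": [0, -1, 0], "twist": 0},
  {"dp": [0, -1, 0], "twist": 0},
  {"dp": [0, -1, 0], "twist": 0},
  {"dp": [0, -1, 0], "twist": 0},
  {"dp": [0, -0.51, 0], "twist": 0},
], gripper=0.3)

```text
time_s: 27.9
ee_pos: [0.5842, 0.2146, 0.1892]
eef_rot: [-3.141, 0.002, 0.229]
force: [0.5, -1.0, -0.3]
grip_width: 0.0612
grip_force: 0.0
```

Request:
step_arm([
  {"dp": [0, 0, 0], "twist": 0},
  {"dp": [0, 0, 0], "twist": 0},
])

```text
time_s: 28.1
ee_pos: [0.5853, 0.2116, 0.1896]
eef_rot: [3.141, 0.002, 0.227]
force: [-0.6, -0.1, -0.7]
grip_width: 0.0613
grip_force: 0.0
```

```bash
python3 - <<'E'
from look import *
look('wrist')
go(.5855,.2122,.06)
E
```

```text
wrist empty1 0.78 [0.5863 0.2119] 21 0.075
wrist spool1 0.46 [0.5861 0.2119] 21 0.075
to (0.5855, 0.2122, 0.06) units [ 0.   -0.04  4.01] yaw 12.92 tip z 0.2203
```

Request:
step_arm([
  {"dp": [0, 0, 1], "twist": 0},
  {"dp": [0, 0, 1], "twist": 0},
  {"dp": [0, 0, 1], "twist": 0},
  {"dp": [0, 0, 0.6], "twist": 0},
  {"dp": [0, 0, 0.4], "twist": 0},
  {"dp": [0, 0, 0], "twist": 0},
  {"dp": [0, 0, 0], "twist": 0},
])

```text
time_s: 28.95
ee_pos: [0.5864, 0.2117, 0.0319]
eef_rot: [-3.141, -0.001, 0.226]
force: [0.9, -0.3, 0.3]
grip_width: 0.0607
grip_force: 0.0
```

Request:
step_arm([
  {"dp": [0, 0, 0], "twist": 0},
  {"dp": [0, 0, 0], "twist": 0},
  {"dp": [0, 0, 0], "twist": 0},
  {"dp": [0, 0, 0], "twist": 0},
  {"dp": [0, 0, -0.4], "twist": 0},
  {"dp": [0, 0, -0.8], "twist": 0},
  {"dp": [0, 0, -1], "twist": 0},
  {"dp": [0, 0, -1], "twist": 0},
  {"dp": [0, 0, -0.8], "twist": 0},
  {"dp": [0, 0, 0], "twist": 0},
], gripper=-1)

```text
time_s: 29.95
ee_pos: [0.5872, 0.2124, 0.197]
eef_rot: [-3.141, -0.008, 0.227]
force: [-0.6, -0.1, -0.5]
grip_width: 0.0406
grip_force: 10.0
```

```bash
python3 - <<'E'
from h import *
go(.455,-.217)
# spindle positions from wrist view
s=shot('wrist'); save(s[0],'w8')
E
```

```text
to (0.455, -0.217, None) units [-5.64  9.72 -0.05] yaw 13.0 tip z 0.227
```

Request:
step_arm([
  {"dp": [0, 1, 0], "twist": 0},
  {"dp": [0, 1, 0], "twist": 0},
  {"dp": [0, 1, 0], "twist": 0},
  {"dp": [0, 1, 0], "twist": 0},
  {"dp": [-0.6, 1, 0], "twist": 0},
  {"dp": [-1, 1, 0], "twist": 0},
  {"dp": [-1, 1, 0], "twist": 0},
  {"dp": [-1, 1, 0], "twist": 0},
  {"dp": [-1, 1, 0], "twist": 0},
  {"dp": [-0.9, 0.72, 0], "twist": 0},
  {"dp": [-0.14, 0, 0], "twist": 0},
  {"dp": [0, 0, 0], "twist": 0},
])

```text
time_s: 31.2
ee_pos: [0.4663, -0.1957, 0.1903]
eef_rot: [-3.141, 0.001, 0.225]
force: [0.2, -0.1, 0.2]
grip_width: 0.0411
grip_force: 10.0
```

Request:
step_arm([
  {"dp": [0, 0, 0], "twist": 0},
  {"dp": [0, 0, 1], "twist": 0},
  {"dp": [0, 0, 1], "twist": 0},
  {"dp": [0, 0, 1], "twist": 0},
  {"dp": [0, 0, 1], "twist": 0},
  {"dp": [0, 0, 0.5], "twist": 0},
  {"dp": [0, 0, 0], "twist": 0},
  {"dp": [0, 0, 0], "twist": 0},
])

```text
time_s: 32.0
ee_pos: [0.468, -0.1947, 0.0112]
eef_rot: [-3.142, -0.0, 0.228]
force: [-0.1, -0.1, -0.3]
grip_width: 0.0406
grip_force: 10.0
```

Request:
step_arm([
  {"dp": [0, 0, 0], "twist": 0},
  {"dp": [0, 0, 0], "twist": 0},
  {"dp": [0, 0, -0.5], "twist": 0},
  {"dp": [0, 0, -1], "twist": 0},
  {"dp": [0, 0, -1], "twist": 0},
  {"dp": [0, 0, -1], "twist": 0},
  {"dp": [0, 0, -1], "twist": 0},
  {"dp": [0, 0, 0], "twist": 0},
], gripper=0.2)

```text
time_s: 32.8
ee_pos: [0.4692, -0.1963, 0.1969]
eef_rot: [3.135, -0.008, 0.227]
force: [-0.3, -0.2, -1.0]
grip_width: 0.0564
grip_force: 0.0
```

```bash
python3 - <<'E'
from look import *
s=look('scene')
go(.4305,-.389)
P=cloud(s)
for c in((.605,.123),(.585,.212),(.6255,.0335)):
    m=(np.hypot(P[...,0]-c[0],P[...,1]-c[1])<.02)&(P[...,2]>.045)&(P[...,2]<.095); q=P[m]; print(len(q),q.mean(0) if len(q) else 0,q.max(0) if len(q) else 0)
E
```

```text
scene empty1 0.81 [ 0.5117 -0.2578] 21 0.051
scene empty1 0.55 [ 0.5696 -0.2965] 20 0.052
scene empty1 0.31 [0.5367 0.4448] 33 0.116
scene empty1 0.3 [0.4794 0.0877] 151 0.174
scene spool1 0.89 [ 0.479  -0.4244] 22 0.052
scene spool1 0.89 [ 0.4613 -0.571 ] 21 0.046
scene spool1 0.78 [ 0.6092 -0.4999] 20 0.046
scene spool1 0.57 [ 0.4374 -0.3951] 29 0.051
to (0.4305, -0.389, None) units [-1.98  4.51  0.  ] yaw 13.0 tip z 0.2204
31 [0.60712632 0.12070977 0.06659372] [0.61069481 0.12576511 0.08981144]
24 [0.58830299 0.20838166 0.06704573] [0.59197448 0.21305052 0.08077589]
31 [0.62759723 0.030558   0.06635731] [0.63116049 0.03657372 0.08646333]
```

Request:
step_arm([
  {"dp": [-0.4, 0.9, -0.2], "twist": 0},
  {"dp": [-0.4, 0.9, -0.2], "twist": 0},
  {"dp": [-0.4, 0.9, -0.2], "twist": 0},
  {"dp": [-0.4, 0.9, -0.2], "twist": 0},
  {"dp": [-0.38, 0.91, -0.2], "twist": 0},
  {"dp": [0, 0, 0], "twist": 1},
  {"dp": [0, 0, 0], "twist": 1},
  {"dp": [0, 0, 0], "twist": 1},
  {"dp": [0, 0, 0], "twist": 1},
  {"dp": [0, 0, 0], "twist": 1},
  {"dp": [0, 0, 0], "twist": 1},
  {"dp": [0, 0, 0], "twist": 1},
])

```text
time_s: 34.15
ee_pos: [0.4303, -0.3886, 0.229]
eef_rot: [-3.14, 0.002, -0.265]
force: [0.1, -0.9, 0.1]
grip_width: 0.0567
grip_force: 0.0
```

Request:
step_arm([
  {"dp": [0, 0, 0], "twist": 1},
  {"dp": [0, 0, 0], "twist": 1},
  {"dp": [0, 0, 0], "twist": 1},
  {"dp": [0, 0, 0], "twist": 1},
  {"dp": [0, 0, 0], "twist": 0.75},
  {"dp": [0, 0, 0], "twist": 0},
], gripper=0.2)

```text
time_s: 34.75
ee_pos: [0.4303, -0.3887, 0.2292]
eef_rot: [-3.141, 0.002, -0.594]
force: [-0.7, 0.2, -0.2]
grip_width: 0.0561
grip_force: 0.0
```

```bash
python3 - <<'E'
from look import *
s=look('wrist'); save(s[0],'w9')
go(.4305,-.389,.02);go(.4805,-.421,.02)
E
```

```text
wrist empty1 0.72 [ 0.5688 -0.296 ] 21 0.05
wrist empty1 0.72 [ 0.5121 -0.258 ] 21 0.05
wrist empty1 0.58 [ 0.4685 -0.1959] 21 0.05
wrist empty1 0.4 [ 0.4212 -0.3965] 126 0.032
wrist empty1 0.37 [ 0.6688 -0.1599] 22 0.056
wrist spool1 0.95 [ 0.48   -0.4232] 20 0.05
wrist spool1 0.69 [ 0.4296 -0.3903] 20 0.05
wrist spool1 0.64 [ 0.6075 -0.4979] 21 0.045
wrist spool1 0.63 [ 0.4593 -0.5702] 21 0.045
to (0.4305, -0.389, 0.02) units [0.01 0.01 6.  ] yaw -33.91 tip z 0.26
to (0.4805, -0.421, 0.02) units [ 1.49 -0.03  6.  ] yaw -33.91 tip z 0.26
```

View pics/w9.png

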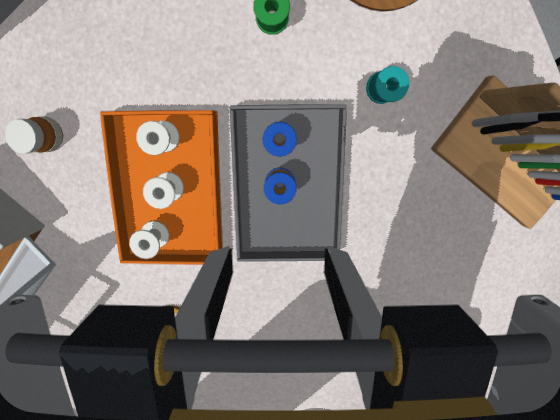

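All three reels stand upright in the tub, and the two blue-flanged spools are in the bin at (279,138) and (280,187). I'll grasp the near one.

Request:
step_arm([
  {"dp": [0, 0.03, 1], "twist": 0},
  {"dp": [0, 0, 1], "twist": 0},
  {"dp": [0, 0, 1], "twist": 0},
  {"dp": [0, 0, 1], "twist": 0},
  {"dp": [0, 0, 0.9], "twist": 0},
  {"dp": [0, 0, 0.5], "twist": 0},
  {"dp": [0, 0, 0.3], "twist": 0},
  {"dp": [0, 0, 0], "twist": 0},
  {"dp": [0, 0, 0], "twist": 0},
])

```text
time_s: 35.8
ee_pos: [0.4303, -0.3904, 0.0037]
eef_rot: [3.141, -0.001, -0.593]
force: [0.0, 0.2, 0.7]
grip_width: 0.0562
grip_force: 0.0
```

Request:
step_arm([
  {"dp": [0, 0, 0], "twist": 0},
  {"dp": [0, 0, 0], "twist": 0},
  {"dp": [0, 0, 0], "twist": 0},
  {"dp": [0, 0, 0], "twist": 0},
  {"dp": [0, 0, 0], "twist": 0},
], gripper=-1, squeeze=25)

```text
time_s: 36.3
ee_pos: [0.4303, -0.3904, 0.0037]
eef_rot: [3.141, -0.001, -0.593]
force: [-1.4, -0.1, 6.8]
grip_width: 0.0407
grip_force: 25.0
```

Request:
step_arm([
  {"dp": [0, 0, -0.5], "twist": 0},
  {"dp": [0, 0, -1], "twist": 0},
  {"dp": [0, 0, -1], "twist": -1},
  {"dp": [0, 0, -1], "twist": -1},
  {"dp": [0, 0, -1], "twist": -1},
  {"dp": [0, 0, -1], "twist": -1},
  {"dp": [0, 0, 0], "twist": -1},
  {"dp": [0, 0, 0], "twist": -1},
  {"dp": [0, 0, 0], "twist": -1},
  {"dp": [0, 0, 0], "twist": -1},
  {"dp": [0, 0, 0], "twist": -1},
  {"dp": [0, 0, 0], "twist": -1},
])

```text
time_s: 37.5
ee_pos: [0.4298, -0.3898, 0.2226]
eef_rot: [-3.141, 0.0, 0.108]
force: [0.3, 0.2, -1.3]
grip_width: 0.0408
grip_force: 25.0
```

Request:
step_arm([
  {"dp": [0, 0, 0], "twist": -1},
  {"dp": [0, 0, 0], "twist": -0.75},
  {"dp": [1, -0.5, 0], "twist": 0},
  {"dp": [1, -0.6, 0], "twist": 0},
  {"dp": [1, -0.7, 0], "twist": 0},
  {"dp": [1, -0.8, 0], "twist": 0},
  {"dp": [1, -0.8, 0], "twist": 0},
  {"dp": [1, -0.8, 0], "twist": 0},
  {"dp": [1, -0.8, 0], "twist": 0},
  {"dp": [0.16, -1, 0], "twist": 0},
  {"dp": [0, -1, 0], "twist": 0},
  {"dp": [0, -1, 0], "twist": 0},
])

```text
time_s: 38.7
ee_pos: [0.6335, -0.0159, 0.2221]
eef_rot: [-3.141, 0.001, 0.227]
force: [1.3, 0.1, -2.1]
grip_width: 0.0407
grip_force: 25.0
```

Request:
step_arm([
  {"dp": [0, 0, 0], "twist": 0},
  {"dp": [0, 0, 0], "twist": 0},
])

```text
time_s: 38.9
ee_pos: [0.6339, -0.017, 0.2229]
eef_rot: [3.141, 0.0, 0.228]
force: [0.2, -0.2, -2.1]
grip_width: 0.0409
grip_force: 25.0
```

```bash
cat > pins.py <<'E'
from look import *
s=look('wrist'); P=cloud(s)
for c in((.6257,.0337),(.6057,.123),(.5855,.2121)):
    for lo,hi in((.055,.078),(.078,.092)):
        m=(np.hypot(P[...,0]-c[0],P[...,1]-c[1])<.02)&(P[...,2]>lo)&(P[...,2]<hi); q=P[m]
        print(c,lo,len(q),np.median(q,0).round(4) if len(q) else 0)
go(.6257,.0337);go(.6057,.123)
print(obs()['grip_width'])
E
python3 pins.py
```

```text
wrist empty1 0.9 [ 0.5165 -0.2565] 19 0.05
wrist empty1 0.8 [ 0.5689 -0.2961] 21 0.05
wrist empty1 0.45 [ 0.4818 -0.1924] 15 0.011
wrist spool1 0.73 [ 0.4914 -0.4115] 12 0.036
wrist spool1 0.67 [ 0.6336 -0.0169] 21 0.269
wrist spool1 0.42 [ 0.6043 -0.4827] 13 0.011
(0.6257, 0.0337) 0.055 47 [0.6304 0.0309 0.0703]
(0.6257, 0.0337) 0.078 42 [0.6281 0.0322 0.0812]
(0.6057, 0.123) 0.055 71 [0.6095 0.1191 0.0682]
(0.6057, 0.123) 0.078 46 [0.6076 0.1212 0.0813]
(0.5855, 0.2121) 0.055 100 [0.588  0.2087 0.0663]
(0.5855, 0.2121) 0.078 51 [0.5863 0.2106 0.0813]
to (0.6257, 0.0337, None) units [ 0.09 -1.32 -0.  ] yaw 12.93 tip z 0.2525
to (0.6057, 0.123, None) units [ 0.1  -3.61 -0.  ] yaw 12.93 tip z 0.2525
0.040769417803276496
```

Request:
step_arm([
  {"dp": [0.1, -1, 0], "twist": 0},
  {"dp": [0, -1, 0], "twist": 0},
  {"dp": [0, -1, 0], "twist": 0},
  {"dp": [0, -0.6, 0], "twist": 0},
  {"dp": [0, 0, 0.8], "twist": 0},
  {"dp": [0, 0, 0.8], "twist": 0},
  {"dp": [0, 0, 0.8], "twist": 0},
  {"dp": [0, 0, 0.5], "twist": 0},
  {"dp": [0, 0, 0], "twist": 0},
  {"dp": [0, 0, 0], "twist": 0},
])

```text
time_s: 40.05
ee_pos: [0.6061, 0.1229, 0.1075]
eef_rot: [3.142, -0.0, 0.226]
force: [-0.8, 0.7, -1.4]
grip_width: 0.0408
grip_force: 25.0
```

```bash
python3 - <<'E'
from h import *
go(.606,.1228,.0587); print(obs()['force'])
E
```

```text
to (0.606, 0.1228, 0.0587) units [-0.    0.    1.97] yaw 12.94 tip z 0.1375
[-0.78941883  0.73949895 -1.41616642]
```

Request:
step_arm([
  {"dp": [0, 0, 0.3], "twist": 0},
  {"dp": [0, 0, 0.25], "twist": 0},
  {"dp": [0, 0, 0.25], "twist": 0},
  {"dp": [0, 0, 0.25], "twist": 0},
  {"dp": [0, 0, 0], "twist": 0},
])

```text
time_s: 40.55
ee_pos: [0.6047, 0.1235, 0.0629]
eef_rot: [-3.141, 0.003, 0.227]
force: [0.6, 0.1, -2.2]
grip_width: 0.0406
grip_force: 25.0
```

Request:
step_arm([
  {"dp": [0, 0, 0.3], "twist": 0},
  {"dp": [0, 0, 0.3], "twist": 0},
  {"dp": [0, 0, 0.25], "twist": 0},
  {"dp": [0, 0, 0], "twist": 0},
  {"dp": [0, 0, 0], "twist": 0},
])

```text
time_s: 41.05
ee_pos: [0.6054, 0.1236, 0.0306]
eef_rot: [-3.142, 0.0, 0.227]
force: [0.7, 0.2, -1.8]
grip_width: 0.0403
grip_force: 25.0
```

Request:
step_arm([
  {"dp": [0, 0, 0.06], "twist": 0},
  {"dp": [0, 0, 0.05], "twist": 0},
  {"dp": [0, 0, 0], "twist": 0},
])

```text
time_s: 41.35
ee_pos: [0.6062, 0.1237, 0.0281]
eef_rot: [3.141, -0.002, 0.227]
force: [-4.8, -1.4, 12.2]
grip_width: 0.0408
grip_force: 25.0
```

Request:
step_arm([
  {"dp": [0, 0, 0], "twist": 0},
  {"dp": [0, 0, 0], "twist": 0},
  {"dp": [0, 0, 0], "twist": 0},
  {"dp": [0, 0, -0.5], "twist": 0},
  {"dp": [0, 0, -1], "twist": 0},
  {"dp": [0, 0, -1], "twist": 0},
  {"dp": [0, 0, -1], "twist": 0},
  {"dp": [0, 0, -1], "twist": 0},
  {"dp": [0, 0, -0.5], "twist": 0},
  {"dp": [0, 0, 0], "twist": 0},
], gripper=0.2)

```text
time_s: 42.35
ee_pos: [0.6065, 0.1238, 0.2295]
eef_rot: [3.141, -0.005, 0.227]
force: [0.2, -0.3, -0.6]
grip_width: 0.0563
grip_force: 0.0
```

```bash
python3 - <<'E'
from look import *
look('wrist'); look('scene')
go(.48,-.4232)
E
```

```text
wrist empty1 0.79 [ 0.5691 -0.2938] 21 0.05
wrist empty1 0.72 [ 0.512 -0.256] 20 0.05
wrist empty1 0.42 [ 0.4829 -0.2006] 12 0.05
wrist spool1 0.69 [0.6055 0.1231] 21 0.075
scene empty1 0.83 [ 0.5686 -0.2974] 21 0.052
scene empty1 0.6 [ 0.4684 -0.1954] 21 0.051
scene empty1 0.55 [ 0.512  -0.2576] 21 0.051
scene spool1 0.87 [ 0.4803 -0.4227] 21 0.051
scene spool1 0.7 [ 0.609  -0.4995] 21 0.046
scene spool1 0.67 [0.6058 0.1227] 21 0.077
scene spool1 0.63 [ 0.4609 -0.5718] 21 0.045
scene spool1 0.54 [0.4789 0.0912] 156 0.175
to (0.48, -0.4232, None) units [-6.120e+00  1.261e+01  1.000e-02] yaw 13.0 tip z 0.2549
```

The first spool is seated with its top at 75 mm. Now the second.

Request:
step_arm([
  {"dp": [0, 1, 0], "twist": 0},
  {"dp": [0, 1, 0], "twist": 0},
  {"dp": [0, 1, 0], "twist": 0},
  {"dp": [-0.5, 1, 0], "twist": 0},
  {"dp": [-0.7, 1, 0], "twist": 0},
  {"dp": [-0.7, 1, 0], "twist": 0},
  {"dp": [-0.7, 1, 0], "twist": 0},
  {"dp": [-0.7, 1, 0], "twist": 0},
  {"dp": [-0.7, 1, 0], "twist": 0},
  {"dp": [-0.7, 1, 0], "twist": 0},
  {"dp": [-0.7, 1, 0], "twist": 0},
  {"dp": [-0.72, 1, 0], "twist": 0},
])

```text
time_s: 43.85
ee_pos: [0.4738, -0.4007, 0.2255]
eef_rot: [-3.141, 0.001, 0.227]
force: [0.3, -0.5, -0.4]
grip_width: 0.0564
grip_force: 0.0
```

Request:
step_arm([
  {"dp": [0, 0.61, 0], "twist": 1},
  {"dp": [0, 0, 0], "twist": 1},
  {"dp": [0, 0, 0], "twist": 1},
  {"dp": [0, 0, 0], "twist": 1},
  {"dp": [0, 0, 0], "twist": 1},
  {"dp": [0, 0, 0], "twist": 1},
  {"dp": [0, 0, 0], "twist": 1},
  {"dp": [0, 0, 0], "twist": 1},
  {"dp": [0, 0, 0], "twist": 1},
  {"dp": [0, 0, 0], "twist": 1},
  {"dp": [0, 0, 0], "twist": 1},
  {"dp": [0, 0, 0], "twist": 0.75},
])

```text
time_s: 45.05
ee_pos: [0.4803, -0.4228, 0.2253]
eef_rot: [-3.141, 0.001, -0.596]
force: [-0.0, -0.4, 0.4]
grip_width: 0.0566
grip_force: 0.0
```

Request:
step_arm([
  {"dp": [0, 0, 0], "twist": 0},
])

```text
time_s: 45.15
ee_pos: [0.4803, -0.4228, 0.2255]
eef_rot: [-3.141, 0.001, -0.594]
force: [-0.0, -0.7, -0.1]
grip_width: 0.0563
grip_force: 0.0
```

```bash
python3 - <<'E'
from look import *
look('wrist')
go(.48,-.4232,.0337)
E
```

```text
wrist empty1 0.94 [ 0.5686 -0.2972] 20 0.05
wrist empty1 0.8 [ 0.4675 -0.1964] 21 0.05
wrist empty1 0.79 [ 0.5119 -0.2578] 21 0.05
wrist empty1 0.51 [ 0.5198 -0.0578] 3 0.063
wrist spool1 0.87 [ 0.6081 -0.4986] 21 0.045
wrist spool1 0.84 [ 0.4594 -0.57  ] 21 0.045
wrist spool1 0.68 [ 0.4797 -0.4239] 21 0.05
wrist spool1 0.34 [ 0.5608 -0.0548] 45 0.078
to (0.48, -0.4232, 0.0337) units [0.   0.01 5.55] yaw -33.91 tip z 0.2559
```

Request:
step_arm([
  {"dp": [0, 0.02, 1], "twist": 0},
  {"dp": [0, 0, 1], "twist": 0},
  {"dp": [0, 0, 1], "twist": 0},
  {"dp": [0, 0, 1], "twist": 0},
  {"dp": [0, 0, 0.8], "twist": 0},
  {"dp": [0, 0, 0.5], "twist": 0},
  {"dp": [0, 0, 0.25], "twist": 0},
  {"dp": [0, 0, 0], "twist": 0},
  {"dp": [0, 0, 0], "twist": 0},
])

```text
time_s: 46.2
ee_pos: [0.4804, -0.424, 0.0054]
eef_rot: [3.141, -0.001, -0.593]
force: [0.2, -0.1, 0.5]
grip_width: 0.0564
grip_force: 0.0
```

Request:
step_arm([
  {"dp": [0, 0, 0], "twist": 0},
  {"dp": [0, 0, 0], "twist": 0},
  {"dp": [0, 0, 0], "twist": 0},
  {"dp": [0, 0, 0], "twist": 0},
  {"dp": [0, 0, 0], "twist": 0},
], gripper=-1)

```text
time_s: 46.7
ee_pos: [0.4803, -0.424, 0.0053]
eef_rot: [3.141, -0.001, -0.593]
force: [-0.3, -0.2, 7.4]
grip_width: 0.0406
grip_force: 25.0
```

Request:
step_arm([
  {"dp": [0, 0, -0.5], "twist": 0},
  {"dp": [0, 0, -1], "twist": 0},
  {"dp": [0, 0, -1], "twist": -1},
  {"dp": [0, 0, -1], "twist": -1},
  {"dp": [0, 0, -1], "twist": -1},
  {"dp": [0, 0, -1], "twist": -1},
  {"dp": [0, 0, 0], "twist": -1},
  {"dp": [0, 0, 0], "twist": -1},
  {"dp": [0, 0, 0], "twist": -1},
  {"dp": [0, 0, 0], "twist": -1},
  {"dp": [0, 0, 0], "twist": -1},
  {"dp": [0, 0, 0], "twist": -1},
])

```text
time_s: 47.9
ee_pos: [0.4799, -0.4234, 0.2241]
eef_rot: [-3.141, 0.0, 0.108]
force: [0.4, 1.7, -1.4]
grip_width: 0.0406
grip_force: 25.0
```

Request:
step_arm([
  {"dp": [0, 0, 0], "twist": -1},
  {"dp": [0, 0, 0], "twist": -0.75},
  {"dp": [0, 0, 0], "twist": 0},
])

```text
time_s: 48.2
ee_pos: [0.4799, -0.4235, 0.2241]
eef_rot: [-3.141, 0.0, 0.228]
force: [0.2, 0.2, -2.2]
grip_width: 0.0408
grip_force: 25.0
```

```bash
python3 - <<'E'
from h import *
go(.626,.033)
E
```

```text
to (0.626, 0.033, None) units [  6.13 -10.29   0.  ] yaw 13.05 tip z 0.2541
```

Request:
step_arm([
  {"dp": [0.8, -1, 0], "twist": 0},
  {"dp": [0.8, -1, 0], "twist": 0},
  {"dp": [0.8, -1, 0], "twist": 0},
  {"dp": [0.8, -1, 0], "twist": 0},
  {"dp": [0.8, -1, 0], "twist": 0},
  {"dp": [0.8, -1, 0], "twist": 0},
  {"dp": [0.8, -1, 0], "twist": 0},
  {"dp": [0.53, -1, 0], "twist": 0},
  {"dp": [0, -1, 0], "twist": 0},
  {"dp": [0, -1, 0], "twist": 0},
  {"dp": [0, -0.29, 0], "twist": 0},
  {"dp": [0, 0, 0], "twist": 0},
])

```text
time_s: 49.4
ee_pos: [0.6224, 0.0262, 0.2245]
eef_rot: [3.142, -0.0, 0.228]
force: [0.2, 0.3, -1.4]
grip_width: 0.0408
grip_force: 25.0
```

Request:
step_arm([
  {"dp": [0, 0, 0], "twist": 0},
  {"dp": [0, 0, 0.8], "twist": 0},
  {"dp": [0, 0, 0.8], "twist": 0},
  {"dp": [0, 0, 0.8], "twist": 0},
  {"dp": [0, 0, 0.5], "twist": 0},
  {"dp": [0, 0, 0], "twist": 0},
  {"dp": [0, 0, 0], "twist": 0},
])

```text
time_s: 50.1
ee_pos: [0.6231, 0.0237, 0.1091]
eef_rot: [3.141, -0.0, 0.225]
force: [-0.8, 0.7, -1.4]
grip_width: 0.0406
grip_force: 25.0
```

```bash
python3 - <<'E'
from h import *
go(.626,.033,.0604)
E
```

```text
to (0.626, 0.033, 0.0604) units [ 0.12 -0.21  1.97] yaw 12.91 tip z 0.1391
```

Part of the travel was clipped, so I'll correct xy and then lower.

Request:
step_arm([
  {"dp": [0.12, -0.21, 0], "twist": 0},
  {"dp": [0, 0, 0], "twist": 0},
  {"dp": [0, 0, 0], "twist": 0},
])

```text
time_s: 50.4
ee_pos: [0.6258, 0.0345, 0.1092]
eef_rot: [3.141, -0.001, 0.227]
force: [-0.4, 0.2, -1.8]
grip_width: 0.0407
grip_force: 25.0
```

Request:
step_arm([
  {"dp": [0, 0, 0.3], "twist": 0},
  {"dp": [0, 0, 0.25], "twist": 0},
  {"dp": [0, 0, 0.25], "twist": 0},
  {"dp": [0, 0, 0.25], "twist": 0},
  {"dp": [0, 0, 0], "twist": 0},
])

```text
time_s: 50.9
ee_pos: [0.6246, 0.0341, 0.0643]
eef_rot: [-3.141, 0.003, 0.227]
force: [0.1, -0.4, -1.7]
grip_width: 0.0405
grip_force: 25.0
```

Request:
step_arm([
  {"dp": [0, 0, 0.3], "twist": 0},
  {"dp": [0, 0, 0.3], "twist": 0},
  {"dp": [0, 0, 0.25], "twist": 0},
  {"dp": [0, 0, 0], "twist": 0},
  {"dp": [0, 0, 0], "twist": 0},
])

```text
time_s: 51.4
ee_pos: [0.6253, 0.0342, 0.0322]
eef_rot: [-3.141, 0.0, 0.227]
force: [0.4, 0.6, -1.8]
grip_width: 0.0407
grip_force: 25.0
```

Request:
step_arm([
  {"dp": [0, 0, 0.06], "twist": 0},
  {"dp": [0, 0, 0.05], "twist": 0},
  {"dp": [0, 0, 0], "twist": 0},
])

```text
time_s: 51.7
ee_pos: [0.6261, 0.0343, 0.0295]
eef_rot: [3.141, -0.002, 0.227]
force: [-2.2, 0.4, 8.9]
grip_width: 0.0408
grip_force: 25.0
```

Request:
step_arm([
  {"dp": [0, 0, 0], "twist": 0},
  {"dp": [0, 0, 0], "twist": 0},
  {"dp": [0, 0, 0], "twist": 0},
  {"dp": [0, 0, -0.5], "twist": 0},
  {"dp": [0, 0, -1], "twist": 0},
  {"dp": [0, 0, -1], "twist": 0},
  {"dp": [0, 0, -1], "twist": 0},
  {"dp": [0, 0, -1], "twist": 0},
  {"dp": [0, 0, -1], "twist": 0},
  {"dp": [0, 0, -1], "twist": 0},
  {"dp": [0, 0, 0], "twist": 0},
  {"dp": [0, 0, 0], "twist": 0},
], gripper=0.2)

```text
time_s: 52.9
ee_pos: [0.6255, 0.0341, 0.2881]
eef_rot: [3.141, -0.001, 0.227]
force: [0.7, 0.2, -1.3]
grip_width: 0.0559
grip_force: 0.0
```

```bash
python3 - <<'E'
from look import *
look('wrist'); s=look('scene')
P=cloud(s)
for l in ('bin','tub'): print(l,[(round(r['conf'],2),np.round(np.array(r['rect'])*[560,420,560,420])) for r in ctrl.spot_in('scene',l)][:2])
E
python3 hb.py
```

```text
wrist empty1 0.86 [ 0.4711 -0.1937] 20 0.05
wrist empty1 0.71 [ 0.5694 -0.2949] 21 0.05
wrist empty1 0.67 [ 0.5121 -0.2565] 21 0.05
wrist empty1 0.41 [0.475  0.0935] 157 0.177
wrist spool1 0.93 [0.6057 0.1235] 21 0.075
wrist spool1 0.81 [0.6263 0.0335] 21 0.075
wrist spool1 0.52 [ 0.6032 -0.4834] 12 0.018
wrist spool1 0.49 [0.4795 0.0941] 157 0.163
scene empty1 0.79 [ 0.469  -0.1954] 21 0.051
scene empty1 0.63 [ 0.5114 -0.2579] 21 0.051
scene empty1 0.54 [ 0.5704 -0.2975] 19 0.051
scene spool1 0.93 [ 0.4609 -0.5711] 21 0.046
scene spool1 0.59 [0.6264 0.0345] 21 0.077
scene spool1 0.56 [ 0.6094 -0.5004] 20 0.045
scene spool1 0.46 [0.6063 0.1237] 20 0.078
bin []
tub [(0.59, array([191., 243., 266., 330.])), (0.21, array([272., 132., 370., 264.]))]
[248 316   9  24 214] 214 mean [0.47157016 0.03028141 0.18194689] ztop [0.1774407  0.18186115 0.18640906] [0.45674829 0.02271852 0.17589128] [0.48496527 0.03780955 0.18862484]
xc [-0.15950772 -0.1477241  -0.13559919] yc [-0.06465611 -0.05503544]
[0.62534185 0.03413833 0.28759688] [-3.14148409e+00  5.08144615e-04  2.26846793e-01] tcp xc,yc 0.0029660840641710963 -0.09082918106135467
```

Both spools are seated with tops at 75 mm and the bin is empty. I'll go back to the bar, turning on the way.

Request:
step_arm([
  {"dp": [-0.9, -0.5, 0], "twist": 0},
  {"dp": [-0.9, -0.5, 0], "twist": 0},
  {"dp": [-0.9, -0.5, 0], "twist": 0},
  {"dp": [-0.9, -0.5, 0], "twist": 0},
  {"dp": [-0.78, -0.36, 0], "twist": 0},
  {"dp": [0, 0, 0], "twist": -1},
  {"dp": [0, 0, 0], "twist": -1},
  {"dp": [0, 0, 0], "twist": -1},
  {"dp": [0, 0, 0], "twist": -1},
  {"dp": [0, 0, 0], "twist": -1},
  {"dp": [0, 0, 0], "twist": -1},
  {"dp": [0, 0, 0], "twist": -1},
], gripper=-0.4)

```text
time_s: 54.55
ee_pos: [0.4334, 0.0867, 0.2879]
eef_rot: [3.142, -0.0, 0.718]
force: [-0.1, 0.0, 0.2]
grip_width: 0.0287
grip_force: 0.0
```

Request:
step_arm([
  {"dp": [0, 0, 0], "twist": -1},
  {"dp": [0, 0, 0], "twist": -1},
  {"dp": [0, 0, 0], "twist": -1},
  {"dp": [0, 0, 0], "twist": -1},
  {"dp": [0, 0, 0], "twist": -1},
  {"dp": [0, 0, 0], "twist": -1},
  {"dp": [0, 0, 0], "twist": -1},
  {"dp": [0, 0, 0], "twist": -1},
  {"dp": [0, 0, 0], "twist": -1},
  {"dp": [0, 0, 0], "twist": -1},
  {"dp": [0, 0, 0], "twist": -1},
  {"dp": [0, 0, 0], "twist": -1},
])

```text
time_s: 55.75
ee_pos: [0.4334, 0.0867, 0.288]
eef_rot: [3.141, -0.0, 1.556]
force: [-0.2, -0.2, -0.2]
grip_width: 0.0282
grip_force: 0.0
```

Request:
step_arm([
  {"dp": [0, 0, 0], "twist": -1},
  {"dp": [0, 0, 0], "twist": -1},
  {"dp": [0, 0, 0], "twist": -1},
  {"dp": [0, 0, 0], "twist": -0.5},
  {"dp": [0, 0, 0], "twist": 0},
  {"dp": [0, 0, 0], "twist": 0},
])

```text
time_s: 56.35
ee_pos: [0.4334, 0.0867, 0.2879]
eef_rot: [3.142, 0.0, 1.797]
force: [-0.3, -1.4, -0.2]
grip_width: 0.0281
grip_force: 0.0
```

```bash
python3 - <<'E'
from h import *
go(.4335,.0865,.173)
E
python3 hb.py
```

```text
to (0.4335, 0.0865, 0.173) units [-0.01  0.    3.62] yaw 102.93 tip z 0.3179
[ 274  142   43  124 1864] 1864 mean [0.43908408 0.09403127 0.18810648] ztop [0.17934433 0.18962188 0.19173716] [0.41727618 0.02199316 0.17311796] [0.47267649 0.15554786 0.19314926]
xc [-0.17526359 -0.16831926 -0.14157142] yc [-0.06235164  0.06555389]
[0.43342382 0.08672927 0.2879478 ] [3.14152067e+00 1.82914668e-05 1.79662351e+00] tcp xc,yc -0.17212911212387927 0.003575953281861839
```

Request:
step_arm([
  {"dp": [0, 0.07, 0.9], "twist": 0},
  {"dp": [0, 0, 0.9], "twist": 0},
  {"dp": [0, 0, 0.8], "twist": 0},
  {"dp": [0, 0, 0.6], "twist": 0},
  {"dp": [0, 0, 0.4], "twist": 0},
  {"dp": [0, 0, 0], "twist": 0},
  {"dp": [0, 0, 0], "twist": 0},
])

```text
time_s: 57.1
ee_pos: [0.4364, 0.0874, 0.1445]
eef_rot: [3.141, 0.0, 1.797]
force: [0.3, 1.2, 0.2]
grip_width: 0.0278
grip_force: 0.0
```

Request:
step_arm([
  {"dp": [0, 0, 0], "twist": 0},
  {"dp": [0, 0, 0], "twist": 0},
  {"dp": [0, 0, 0], "twist": 0},
  {"dp": [0, 0, 0], "twist": 0},
  {"dp": [0, 0, 0], "twist": 0},
], gripper=-1, squeeze=15)

```text
time_s: 57.6
ee_pos: [0.4361, 0.0873, 0.1446]
eef_rot: [3.142, 0.0, 1.798]
force: [-5.0, -2.0, 5.9]
grip_width: 0.0116
grip_force: 15.0
```

```bash
python3 - <<'E'
import numpy as np
A=np.arctan2(.155,-.104)-np.linspace(0,1.4,20);r=.187
d=np.diff(np.c_[r*np.cos(A),r*np.sin(A)],axis=0)/.04
print(np.c_[d[:,0],-d[:,1]].round(2).tolist())
E
```

```text
[[0.29, -0.18], [0.31, -0.16], [0.32, -0.14], [0.33, -0.11], [0.33, -0.09], [0.34, -0.06], [0.34, -0.04], [0.34, -0.01], [0.34, 0.01], [0.34, 0.04], [0.34, 0.06], [0.33, 0.09], [0.33, 0.11], [0.32, 0.14], [0.31, 0.16], [0.29, 0.18], [0.28, 0.2], [0.26, 0.22], [0.25, 0.24]]
```

Request:
step_arm([
  {"dp": [0, 0.29, -0.18], "twist": 0},
  {"dp": [0, 0.31, -0.16], "twist": 0},
  {"dp": [0, 0.32, -0.14], "twist": 0},
  {"dp": [0, 0.33, -0.11], "twist": 0},
  {"dp": [0, 0.33, -0.09], "twist": 0},
  {"dp": [0, 0.34, -0.06], "twist": 0},
  {"dp": [0, 0.34, -0.04], "twist": 0},
  {"dp": [0, 0.34, -0.01], "twist": 0},
  {"dp": [0, 0.34, 0.01], "twist": 0},
])

```text
time_s: 58.5
ee_pos: [0.5513, 0.1137, 0.1756]
eef_rot: [3.142, 0.0, 1.798]
force: [-2.7, -2.6, 2.7]
grip_width: 0.0113
grip_force: 15.0
```

Request:
step_arm([
  {"dp": [0, 0.34, 0.04], "twist": 0},
  {"dp": [0, 0.34, 0.06], "twist": 0},
  {"dp": [0, 0.33, 0.09], "twist": 0},
  {"dp": [0, 0.33, 0.11], "twist": 0},
  {"dp": [0, 0.32, 0.14], "twist": 0},
  {"dp": [0, 0.31, 0.16], "twist": 0},
  {"dp": [0, 0, 0], "twist": 0},
])

```text
time_s: 59.2
ee_pos: [0.6286, 0.1316, 0.1506]
eef_rot: [3.141, 0.0, 1.798]
force: [3.2, -0.6, -0.8]
grip_width: 0.0114
grip_force: 15.0
```

Request:
step_arm([
  {"dp": [0, 0.29, 0.18], "twist": 0},
  {"dp": [0, 0.28, 0.2], "twist": 0},
  {"dp": [0, 0.26, 0.22], "twist": 0},
  {"dp": [0, 0, 0], "twist": 0},
  {"dp": [0, 0, 0], "twist": 0},
])

```text
time_s: 59.7
ee_pos: [0.6598, 0.1389, 0.1272]
eef_rot: [3.141, 0.0, 1.798]
force: [2.4, -1.2, -2.5]
grip_width: 0.0119
grip_force: 15.0
```

Request:
step_arm([
  {"dp": [0, 0.08, 0.08], "twist": 0},
  {"dp": [0, 0.06, 0.06], "twist": 0},
  {"dp": [0, 0, 0], "twist": 0},
])

```text
time_s: 60.0
ee_pos: [0.6656, 0.1402, 0.1214]
eef_rot: [3.141, 0.0, 1.798]
force: [2.9, -1.9, -1.1]
grip_width: 0.0114
grip_force: 15.0
```

Request:
step_arm([
  {"dp": [0, 0.05, 0.06], "twist": 0},
  {"dp": [0, 0.05, 0.06], "twist": 0},
  {"dp": [0, 0, 0], "twist": 0},
  {"dp": [0, 0, 0], "twist": 0},
])

```text
time_s: 60.4
ee_pos: [0.668, 0.1409, 0.1174]
eef_rot: [-3.138, 0.0, 1.798]
force: [-16.0, -4.0, 11.4]
grip_width: 0.0114
grip_force: 15.0
```

Request:
step_arm([
  {"dp": [0, 0.03, 0.03], "twist": 0},
  {"dp": [0, 0, 0], "twist": 0},
  {"dp": [0, 0, 0], "twist": 0},
])

```text
time_s: 60.7
ee_pos: [0.668, 0.1409, 0.1166]
eef_rot: [-3.135, -0.0, 1.798]
force: [-26.1, -8.4, 17.8]
grip_width: 0.0116
grip_force: 15.0
```

Request:
step_arm([
  {"dp": [0, -0.05, 0], "twist": 0},
  {"dp": [0, 0, 0], "twist": 0},
  {"dp": [0, 0, 0], "twist": 0},
  {"dp": [0, 0, 0], "twist": 0},
  {"dp": [0, 0, -0.4], "twist": 0},
  {"dp": [0, 0, -0.8], "twist": 0},
  {"dp": [0, 0, -1], "twist": 0},
  {"dp": [0, 0, -1], "twist": 0},
  {"dp": [0, -1, -0.5], "twist": 0},
  {"dp": [0, -1, 0], "twist": 0},
  {"dp": [0, -1, 0], "twist": 0},
  {"dp": [0, 0, 0], "twist": 0},
], gripper=-0.4)

```text
time_s: 61.9
ee_pos: [0.5483, 0.1135, 0.264]
eef_rot: [-3.141, -0.0, 1.798]
force: [0.1, -0.1, 0.6]
grip_width: 0.028
grip_force: 0.0
```

```bash
python3 hb.py; python3 - <<'E'
from look import *
s=look('scene'); P=cloud(s)
for l in('flux_jar','file_cup','ring_box'):
    for r in ctrl.cut_out('scene',l)[:1]:
        print(l,np.round(np.nanmedian(P[r['pixels']],0),3))
save(cv2.resize(s[0][110:400,120:400],(560,580)),'fin')
E
```

```text
[ 372  142   36  124 1561] 1561 mean [0.66594061 0.1417257  0.16074284] ztop [0.13843419 0.16419061 0.16611667] [0.64382131 0.07441093 0.13002042] [0.68776454 0.20112058 0.16717843]
xc [0.06031712 0.06647545 0.07286208] yc [-0.06133201  0.06474023]
[0.55046235 0.1138429  0.26441239] [3.14039304e+00 2.31732150e-05 1.79768648e+00] tcp xc,yc -0.05203301626677576 0.0036509586654531988
scene empty1 0.79 [ 0.5119 -0.2581] 21 0.052
scene empty1 0.64 [ 0.5704 -0.2963] 20 0.052
scene empty1 0.49 [ 0.4695 -0.1953] 21 0.051
scene empty1 0.32 [0.667  0.1356] 168 0.121
scene spool1 0.73 [ 0.6079 -0.4996] 21 0.046
scene spool1 0.72 [ 0.4602 -0.5727] 21 0.045
flux_jar [ 0.675 -0.168  0.052]
file_cup [0.543 0.426 0.062]
ring_box [0.435 0.391 0.033]
```

View pics/fin.png

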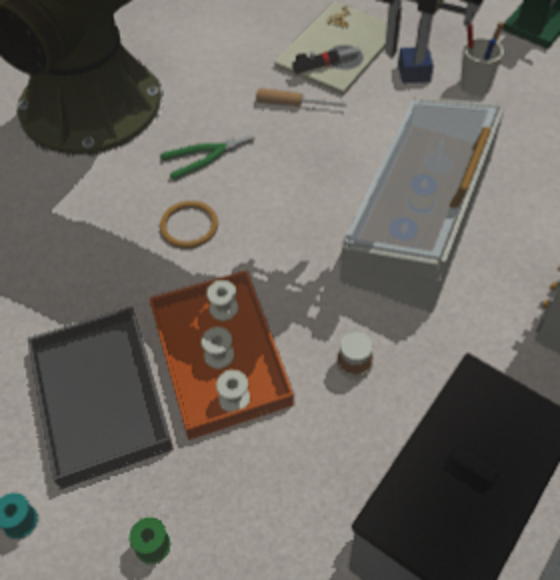

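The bin is empty, three reels stand in the tub, and two blue spools are under the shut front (about 403,228 and 424,184). The bar is at its shut position, and the jar, cup and box are where they were.

```bash
python3 -c "
from station import ctrl; print(ctrl.hand_in())"
```

```text
the job is handed in; nothing more can be done
None
```

The job is handed in after about 62 s: all three empty reels are in the orange tub, both full spools are seated on their own spindles, the front is fully shut, and the jar, cup and ring box are where they started.

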